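# Tamp a heaped pebble sample level in its tray

## Robot

A 6-joint arm with a two-finger parallel gripper is mounted at the origin on the work surface. World frame = base frame: x ahead of the robot, y to its left, z up, the work surface at z = 0. Lengths are in mm, angles in rad, forces in N, time in s.
With the tool pointing down it reaches from about 325 to 900 mm from the base axis. Payload 6.1 kg.
Tool frame: the origin (TCP) lies midway between the tips of the shut fingers; the grasp point (between the pads) lies 19 mm behind it (arm.grasp_offset is the distance from the TCP to the grasp point, in mm); z points along the fingers, y is the direction in which the jaws open and shut (so a half turn about z gives the same grasp; the last joint's range is limited). The gripper opens to 85 mm and grips with 20 to 120 N. Pads are 22 mm wide; open, the fingers measure 114 mm over their backs; the gripper's body (76 mm by 85 mm) begins 54 mm behind the grasp point. The pads swing forward as they close: fully open they stand 13 mm farther back than shut.
Start: joints at [-1.404, 0.22, 1.526, -0, 1.395, -0.126], TCP at [180.389, -598.394, 231.3] pointing down, gripper open.
Joint ranges: [-2.98, 2.98], [-0.91, 2.08], [0.09, 2.57], [-1.24, 4.39], [0.2, 2.65], [-2.68, 2.68]. Speed limits (rad/s): [2.57, 2.57, 3.01, 3.14, 3.14, 3.14].

## Interface

Orientations are given as a unit quaternion [x, y, z, w].
In Python, from plant import arm, optics, job gives the robot as it stands. The module is installed in compiled form; this text tells all that it offers.
- The arm moves only by the tool apply_moves, never from a script. Its argument "plan" is a list of rows, each a list of 5 numbers: the shift along the tool's x, y, z in m, then the turn about the tool's z in degrees, then the finger opening in m, from 0 to 0.0854. In form: [[tx, ty, tz, turn, claw], ...]. A call has 1 to 12 rows; each row shifts and turns the pose as measured when the row begins, along the tool's axes as they then stand; what a row does not reach is not made up. A row lasts 1/8 s, in which the tool goes at most 62.5 mm and 10.7 degrees, less where a joint would pass 70% of its speed; a pose out of reach is approached as far as the arm can. A call is refused whole if a number of a shift passes 0.0625 or a number of a turn 10.7, either way. A call with a gripper value outside its range is refused whole. The fingers move at their own pace and stop on an object; the grip force is fixed at half the most. Time passes only in rows, so rows that do not move let the fingers close. It gives the time, the measured TCP pose, the force and the opening at its end, in the units of the state.
- arm.get_obs(): the state, without advancing time (a new reading comes with each control period).
- optics.capture(name): name is "scene" or "top" or "wrist"; returns the picture (480x640x3 uint8, red, green, blue); there is no depth.
- optics.get_calibration(name): a dict with "camera_matrix" (3x3 intrinsics, pixels), "D" ([k1, k2, p1, p2, k3] as OpenCV has them; the pictures are not rectified), "world_from_camera" (4x4, takes a point from camera to world coordinates). Camera axes: x right, y up, looking along -z (the intrinsics and any distortion apply to the point x, -y, -z); pixel columns grow to the right and rows downward; lengths in mm; the calibration is good to about 2 mm. A picture is of the moment at which its call begins: read the wrist's pose just before it. get_calibration takes no time and is no camera call; for the wrist camera it gives the pose at the moment of the call.
- job.hand_in(): hands the job in, once; it reports no verdict.
The state is a dict: "clock": time; "q": joint angles; "qvel": joint speeds; "tau": joint torques, N m; "position": TCP position; "tcp_rot": TCP orientation; "ft_force": force on the tool from outside, world axes, zero at the start; "wrist_torque": the same for the moment, N m; "width": finger opening in mm.
Only numpy, scipy, OpenCV 4.12 (cv2) and the standard library are available. Lean on these libraries where they do the work, as an engineer would, in place of code of your own. Each camera call takes 0.05 s, during which the arm holds its last target.

## Task

The river-pebble sample has been tipped into its tray in a heap, with some pebbles riding up on the others and standing above the rim. Take the hand tamper and tamp the heap down until every pebble lies flat on the floor of the tray in one level layer below the rim, so that the tray will clear the microscope, finishing with a firm press on the levelled pebbles; touch the pebbles only with the tamper. Then stand the tamper upright on its mat again, let go of it, and leave the jar, brush and brass sieve where they are.

Things in the scene. Friction and masses are not known exactly. Their poses are not given: they have to be found in the camera images.
- tray: Open rectangular steel sample tray, fixed to the bench. Inside 160 mm along its x by 225 mm along its y and 46 mm deep, walls 3 mm with an 8 mm outward lip. Origin: centre of its underside; the inner floor is 3 mm above it and the rim 49 mm above it; z up.
- tamper_grip (a point): Hand tamper, standing upright: a flat square steel foot 60 x 60 x 10 mm with a black rubber sole, a round steel socket 38 mm across up to 34 mm, then a square wooden handle 28 x 28 mm whose faces are parallel to the foot's sides, up to 132 mm above the foot's underside. Mass about 0.3 to 0.5 kg. This point is on the handle's axis, 112 mm above the foot's underside; z runs up the handle, x and y are square to its faces.
- tamper_foot (a point): The centre of the underside (working face) of the tamper's foot; same axes as tamper_grip.
- mat: Square black rubber mat, 120 x 120 x 5 mm, fixed flat on the bench, where the tamper lives. Origin: centre of its underside.
- jar_mid (a point): Bystander: glass sample jar with a white cap, 68 mm across, 100 mm tall, upright; the point is half-way up.
- brush: Bystander: lab brush 190 mm long, lying on the bench. Origin: under its middle.
- sieve_mid (a point): Bystander: round brass laboratory sieve 150 mm across, 50 mm tall, standing on the bench; the point is half-way up.
- stone1: Loose smooth grey river pebble in the tray, 45 x 64 x 30 mm along its x, y and z, flat on two broad faces and round all about, about 0.17 kg; origin at its centre. Lying flat, its centre is 14 to 16 mm above the tray's floor; riding, it sits wedged between two others at about 35 mm.
- stone2: Loose smooth grey river pebble in the tray, 44 x 61 x 29 mm along its x, y and z, flat on two broad faces and round all about, about 0.17 kg; origin at its centre. A riding pebble mostly binds when pressed straight down, even at 100 N; borne on with 10 to 30 N and worked 12 mm to and fro across its length, the others slide apart and it drops.
- stone3: Loose smooth grey river pebble in the tray, 46 x 66 x 31 mm along its x, y and z, flat on two broad faces and round all about, about 0.17 kg; origin at its centre. As stone1.
- stone4: Loose smooth grey river pebble in the tray, 45 x 62 x 30 mm along its x, y and z, flat on two broad faces and round all about, about 0.17 kg; origin at its centre. As stone1.
- stone5: Loose smooth grey river pebble in the tray, 44 x 64 x 30 mm along its x, y and z, flat on two broad faces and round all about, about 0.17 kg; origin at its centre. As stone1.
- stone6: Loose smooth grey river pebble in the tray, 46 x 60 x 31 mm along its x, y and z, flat on two broad faces and round all about, about 0.17 kg; origin at its centre. As stone1.
- stone7: Loose smooth grey river pebble in the tray, 44 x 63 x 30 mm along its x, y and z, flat on two broad faces and round all about, about 0.17 kg; origin at its centre. As stone1.
- stone8: Loose smooth grey river pebble in the tray, 45 x 66 x 31 mm along its x, y and z, flat on two broad faces and round all about, about 0.17 kg; origin at its centre. As stone1.
- stone9: Loose smooth grey river pebble in the tray, 43 x 61 x 29 mm along its x, y and z, flat on two broad faces and round all about, about 0.17 kg; origin at its centre. As stone1.

How it is judged:
By the outcome, as a careful person would: the job done as asked, in the order asked, and still so for the second after the job is handed in, with the robot touching nothing.
It also fails if it takes over 67 s, if anything falls off the work surface, if the arm or the gripper's body presses on something with over 40 N, if the wrist force passes 120 N, or if a joint passes its speed limit or range.

## Working session

There is one attempt and no reset: what is moved stays moved. The work goes in short steps, Python scripts to look and compute and a tool call to move; the robot and the scene stay as the last step left them, time stands still between calls to the robot, and variables do not carry over. Pictures are saved under pics/ and viewed, and the job is handed in when it is done.

Besides the shell and the picture viewer there is one more tool, called as name(argument=value, ...), one argument or row to a line, values as JSON. apply_moves: Moves the arm, as the interface text tells. Its arguments: {"type":"object","properties":{"plan":{"type":"array"}},"required":["plan"]}

```bash
mkdir -p pics; ls; python3 - <<'E'
from plant import arm,optics,job
import cv2,numpy as np
print(arm.get_obs())
for n in ["scene","top","wrist"]:
    c=optics.get_calibration(n); print(n,c)
    cv2.imwrite(f"pics/{n}0.png",optics.capture(n)[:,:,::-1])
E
```

```text
pics
{'clock': 0.0, 'q': array([-1.40409410e+00,  2.21217250e-01,  1.52756333e+00,  9.80885401e-06,
        1.39468397e+00, -1.26103997e-01]), 'qvel': array([ 8.07586909e-04, -1.59846648e-03, -1.79270027e-05,  1.22894689e-03,
       -6.33024545e-05, -8.33613389e-04]), 'tau': array([ 1.24457227e-03, -4.96888661e+01, -3.89398277e+01, -6.25709959e-05,
        1.08817351e-02, -5.58987352e-06]), 'position': array([ 180.30093421, -597.82763738,  230.23001436]), 'tcp_rot': array([ 9.89301885e-01,  1.45879757e-01, -1.41708457e-05, -9.35853167e-04]), 'ft_force': array([-0.13047777,  0.80696888,  0.86985355]), 'wrist_torque': array([-0.02730876,  0.00698396, -0.00265675]), 'width': 85.38849471882345}
scene {'camera_matrix': array([[437.40431497,   0.        , 325.72978984],
       [  0.        , 437.40431497, 242.82849768],
       [  0.        ,   0.        ,   1.        ]]), 'D': array([-0.02052127,  0.        ,  0.        ,  0.        ,  0.        ]), 'world_from_camera': array([[ 7.58307946e-01, -4.55560917e-01,  4.66297449e-01,
         1.03690974e+03],
       [ 6.51890100e-01,  5.26746586
[... 755 characters left out ...]
     [ 0.00000000e+00,  0.00000000e+00,  0.00000000e+00,
         1.00000000e+00]])}
wrist {'camera_matrix': array([[414.68835902,   0.        , 334.33566918],
       [  0.        , 414.68835902, 242.41091489],
       [  0.        ,   0.        ,   1.        ]]), 'D': array([0.01379085, 0.        , 0.        , 0.        , 0.        ]), 'world_from_camera': array([[ 2.87594891e-01,  9.21394018e-01,  2.61385239e-01,
         2.47427405e+02],
       [-9.57750595e-01,  2.77168480e-01,  7.67556675e-02,
        -5.77264356e+02],
       [-1.72553647e-03, -2.72416406e-01,  9.62177907e-01,
         3.74028122e+02],
       [ 0.00000000e+00,  0.00000000e+00,  0.00000000e+00,
         1.00000000e+00]])}
```

View pics/scene0.png

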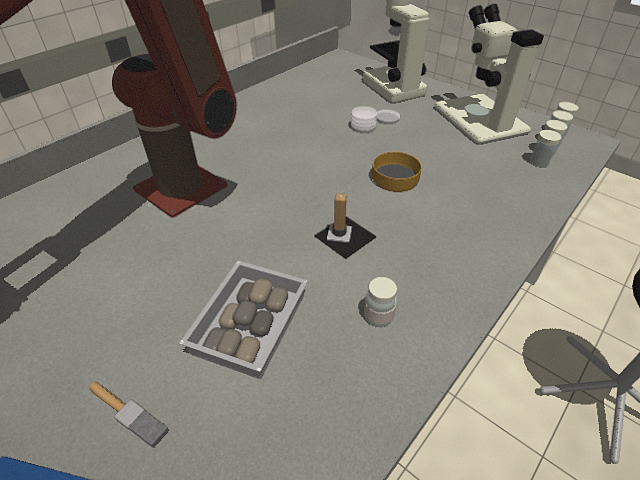

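View pics/top0.png

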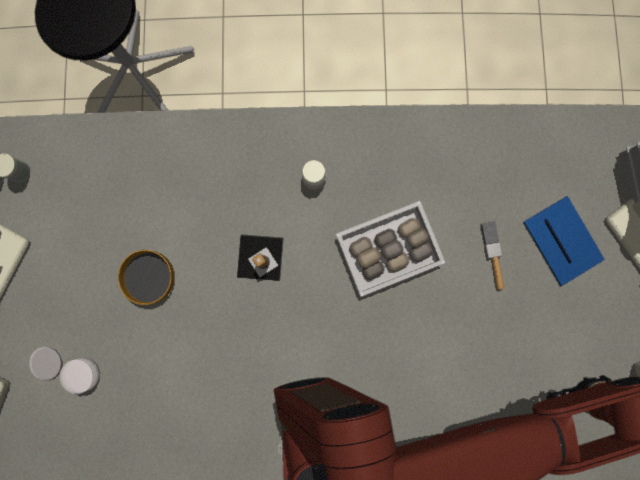

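View pics/wrist0.png

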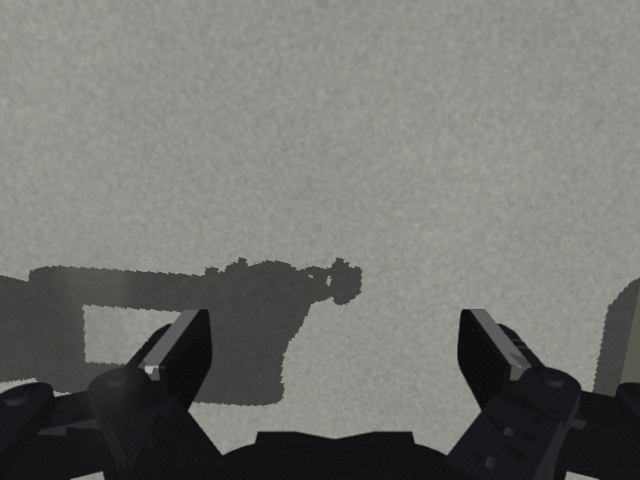

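The scene view shows the tamper at (340,215) on its mat, the tray at (245,318), the jar at (380,300), the brush at (130,415) and the sieve at (397,172). The top view shows the tamper at (262,261) and the tray at (389,250). The wrist view shows only bench. Next I'll enlarge these.

```bash
cat > h.py <<'E'
import numpy as np,cv2
from plant import arm,optics,job
from scipy.spatial.transform import Rotation as R
def ray(c,uv):
    K,D,T=c["camera_matrix"],c["D"],c["world_from_camera"]
    p=cv2.undistortPoints(np.array([[uv]],float),K,D)[0,0]
    d=T[:3,:3]@np.array([p[0],-p[1],-1]); return T[:3,3],d/np.linalg.norm(d)
def atz(c,uv,z):
    o,d=ray(c,uv); return o+d*(z-o[2])/d[2]
def tri(obs):
    A=np.zeros((3,3));b=np.zeros(3)
    rs=[ray(c,uv) for c,uv in obs]
    for o,d in rs:
        P=np.eye(3)-np.outer(d,d);A+=P;b+=P@o
    x=np.linalg.solve(A,b)
    return x,[round(float(np.linalg.norm((np.eye(3)-np.outer(d,d))@(x-o))),1) for o,d in rs]
def proj(c,X):
    T=np.linalg.inv(c["world_from_camera"]);X=np.atleast_2d(np.array(X,float))
    p=X@T[:3,:3].T+T[:3,3];p=p*[1,-1,-1]
    return cv2.projectPoints(p,np.zeros(3),np.zeros(3),c["camera_matrix"],c["D"])[0][:,0]
def crop(src,x0,y0,x1,y1,s,out):
    im=cv2.imread(src) if isinstance(src,str) else src[:,:,::-1]
    im=cv2.resize(im[y0:y1,x0:x1],None,fx=s,fy=s,interpolation=cv2.INTER_CUBIC)
    cv2.imwrite(out,im)
E
python3 - <<'E'
from h import *
crop("pics/top0.png",225,190,325,290,6,"pics/t_tamp.png")
crop("pics/top0.png",325,190,455,305,6,"pics/t_tray.png")
crop("pics/scene0.png",300,180,400,270,6,"pics/s_tamp.png")
crop("pics/scene0.png",170,250,320,380,5,"pics/s_tray.png")
E
```

```text
(no output)
```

View pics/t_tamp.png

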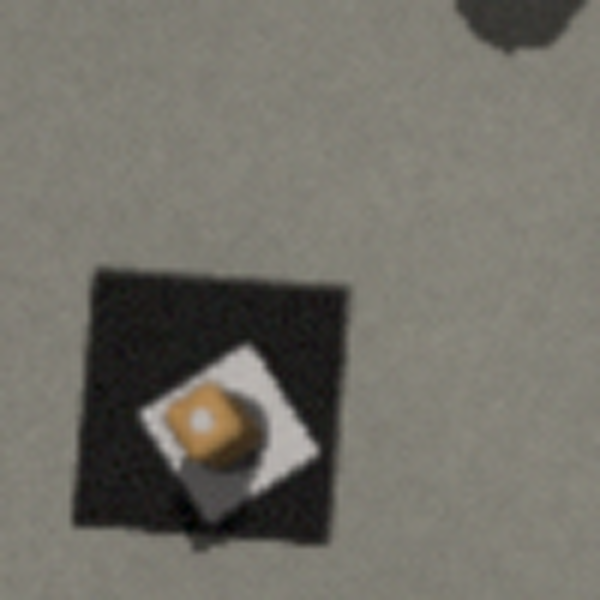

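View pics/t_tray.png

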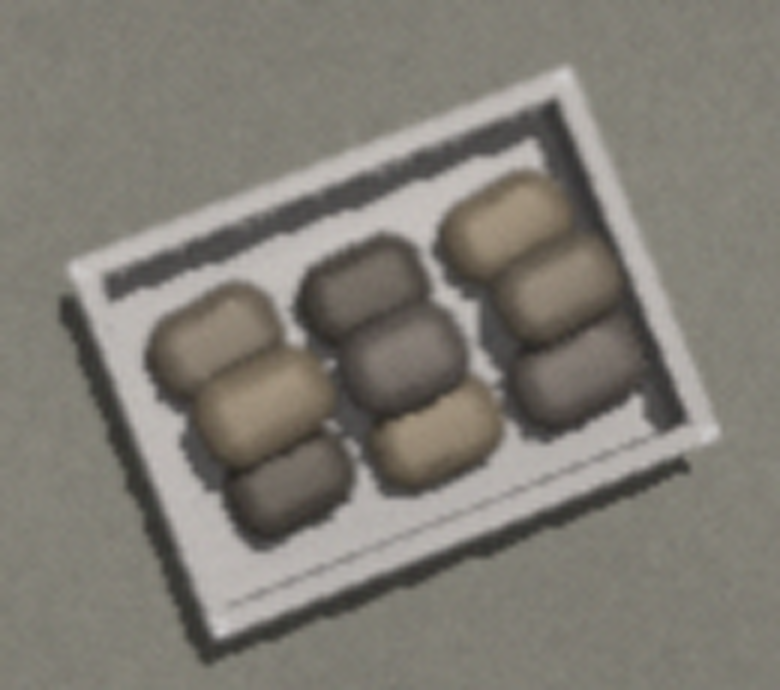

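View pics/s_tamp.png

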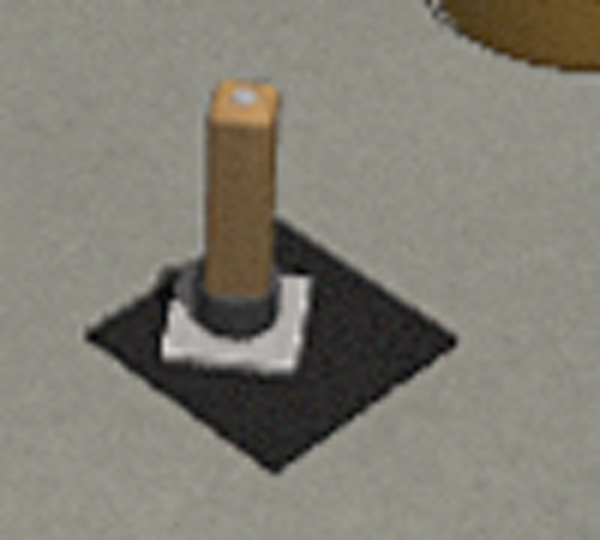

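View pics/s_tray.png

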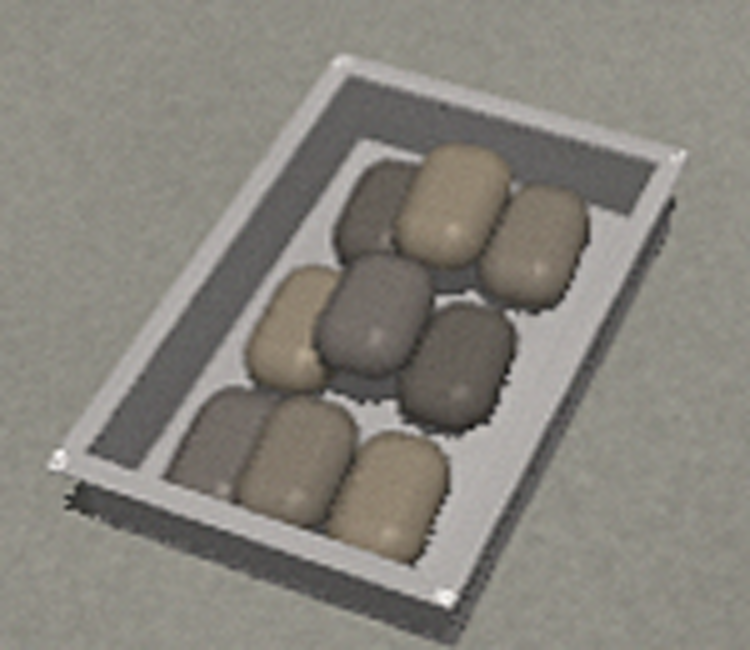

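```bash
python3 - <<'E'
from h import *
np.set_printoptions(precision=1,suppress=True)
t=optics.get_calibration("top");s=optics.get_calibration("scene")
f=lambda a,o,k:(a[0]/k+o[0]-.4,a[1]/k+o[1]-.4)
T=lambda u,v:(t,f((u,v),(225,190),6)); S=lambda u,v:(s,f((u,v),(300,180),6))
print("handle top",tri([T(202,420),S(244,98)]))
for n,a,b in [("mat c1",T(97,269),S(88,335)),("mat c2",T(349,287),S(277,472)),("c3",T(328,543),S(457,341))]: print(n,tri([a,b]),atz(*a,5),atz(*b,5))
print("mat4 top",atz(*T(75,524),5))
print("foot corners top z15",[atz(*T(*p),15)[:2] for p in [(250,343),(138,410),(320,452)]])
print("foot corners scene z15",[atz(*S(*p),15)[:2] for p in [(163,358),(297,372),(312,282)]])
T=lambda u,v:(t,f((u,v),(325,190),6)); S=lambda u,v:(s,f((u,v),(170,250),5))
c=[]
for a,b in [(T(70,268),S(344,62)),(T(568,68),S(685,155)),(T(716,436),S(446,598)),(T(216,633),S(57,460))]:
    print(tri([a,b]),atz(*a,49)[:2],atz(*b,49)[:2])
# stones
for n,a,b in [("L1",T(215,340),S(537,245)),("L2 ride",T(265,405),S(453,203)),("L3",T(292,487),S(378,215)),
 ("M1",T(364,290),S(460,365)),("M2 ride",T(404,360),S(377,312)),("M3",T(437,437),S(295,328)),
 ("R1",T(508,225),S(393,495)),("R2 ride",T(560,287),S(300,458)),("R3",T(578,372),S(220,440))]:
    print(n,tri([a,b]),atz(*a,20)[:2])
E
```

```text
handle top (array([507.1, 148. , 138.7]), [1.3, 1.3])
mat c1 (array([529.9, 140.6,  49.5]), [81.4, 81.4]) [585.7 210.4   5. ] [456.3 103.2   5. ]
mat c2 (array([574.5,  92.6,   5.4]), [0.8, 0.8]) [575.1  93.2   5. ] [573.7  92.3   5. ]
c3 (array([524.1, 150. ,  14.7]), [81.5, 81.5]) [456.8 104.6   5. ] [583.7 208.3   5. ]
mat4 top [467.5 221.6   5. ]
foot corners top z15 [array([549.2, 138.6]), array([519.3, 190.7]), array([498.5, 107. ])]
foot corners scene z15 [array([498.2, 105.9]), array([548.1, 137.4]), array([516.8, 187.7])]
(array([ 530.8, -111.7,  148.5]), [71.0, 71.0]) [577.3 -54.5] [ 412.7 -119.1]
(array([ 668.2, -216.5,  257.4]), [45.9, 45.9]) [ 664.4 -283.3] [575.5 -55.7]
(array([ 553.7, -305.8,  -40.7]), [78.8, 78.8]) [ 495.6 -344.9] [ 658.  -282.2]
(array([ 374. , -211.1, -172.5]), [86.9, 86.9]) [ 411.8 -116.6] [ 493.1 -343. ]
L1 (array([ 544.7, -122. ,   21. ]), [1.0, 1.0]) [ 545.5 -121.2]
L2 ride (array([ 513.4, -142.1,   44.6]), [0.8, 0.8]) [ 515.2 -143.4]
L3 (array([ 476.2, -156.5,   19.9]), [2.0, 2.0]) [ 477.4 -154.9]
M1 (array([ 566.5, -191. ,   21. ]), [0.9, 0.9]) [ 567.2 -190.4]
M2 ride (array([ 532.8, -205.4,   44.2]), [0.6, 0.6]) [ 534.6 -207.9]
M3 (array([ 497.6, -223.9,   20.8]), [2.3, 2.3]) [ 498.9 -222.1]
R1 (array([ 595.4, -256.8,   26.1]), [0.1, 0.1]) [ 596.  -257.8]
R2 ride (array([ 564.8, -276.6,   45.7]), [0.1, 0.1]) [ 566.8 -280.9]
R3 (array([ 525.9, -287.2,   32.8]), [1.6, 1.6]) [ 527.5 -288. ]
```

```bash
cat >> h.py <<'E'
def to(x,y,z,yaw=None):
    o=arm.get_obs();p=o["position"];M=R.from_quat(o["tcp_rot"]).as_matrix()
    d=M.T@(np.array([x,y,z])-p)
    yw=np.degrees(np.arctan2(M[1,0],M[0,0]))
    n=np.linalg.norm(d)/62.5
    print("t",round(o["clock"],2),"pos",p.round(1),"yaw",round(yw,1),"tilt",np.round(M[:,2],3),"F",o["ft_force"].round(1),"w",round(o["width"],1))
    print("shift mm tool",d.round(1),"rows",round(n,1), "turn", None if yaw is None else round(-(yaw-yw),1))
E
python3 -c "
from h import *
to(507.5,148,230,31)"
```

```text
t 0.15 pos [ 180.3 -597.9  230.4] yaw 16.8 tilt [-0.     0.002 -1.   ] F [-0.9 -0.2 -0. ] w 85.4
shift mm tool [ 528.6 -619.8    1.5] rows 13.0 turn -14.2
```

apply_moves(
  plan=[
    [0.038, -0.0445, 0, 0, 0.0854],
    [0.038, -0.0445, 0, 0, 0.0854],
    [0.038, -0.0445, 0, 0, 0.0854],
    [0.038, -0.0445, 0, 0, 0.0854],
    [0.038, -0.0445, 0, 0, 0.0854],
    [0.038, -0.0445, 0, 0, 0.0854],
    [0.038, -0.0445, 0, 0, 0.0854],
    [0.038, -0.0445, 0, 0, 0.0854],
    [0.038, -0.0445, 0, 0, 0.0854],
    [0.038, -0.0445, 0, 0, 0.0854],
  ],
)

```text
clock: 1.4
position: [420.6, -48.6, 229.3]
tcp_rot: [0.99, 0.141, 0.001, -0.002]
ft_force: [0.2, -0.4, 0.5]
width: 85.3
```

```bash
python3 -c "
from h import *
to(507.5,148,230,31)"
```

```text
t 1.4 pos [420.6 -48.6 229.3] yaw 16.2 tilt [ 0.002  0.004 -1.   ] F [ 0.2 -0.4  0.5] w 85.3
shift mm tool [ 138.4 -164.4    0.3] rows 3.4 turn -14.8
```

apply_moves(
  plan=[
    [0.036, -0.043, 0, 0, 0.0854],
    [0.036, -0.043, 0, 0, 0.0854],
    [0.036, -0.043, 0, 0, 0.0854],
    [0.03, -0.036, 0, -7.4, 0.0854],
    [0, 0, 0, -7.4, 0.0854],
    [0, 0, 0, 0, 0.0854],
  ],
)

```text
clock: 2.15
position: [508.3, 160.4, 229.1]
tcp_rot: [0.962, 0.274, 0.002, -0.002]
ft_force: [-0.3, -0.1, 0.1]
width: 85.4
```

```bash
python3 -c "
from h import *
to(507.5,148,230,31)
c=optics.get_calibration('wrist');im=optics.capture('wrist');cv2.imwrite('pics/w1.png',im[:,:,::-1])
import pickle;pickle.dump(c,open('w1.pkl','wb'))"
```

```text
t 2.15 pos [508.3 160.4 229.1] yaw 31.8 tilt [ 0.002  0.004 -1.   ] F [-0.3 -0.1  0.1] w 85.4
shift mm tool [-7.2 10.1 -0.9] rows 0.2 turn 0.8
```

View pics/w1.png

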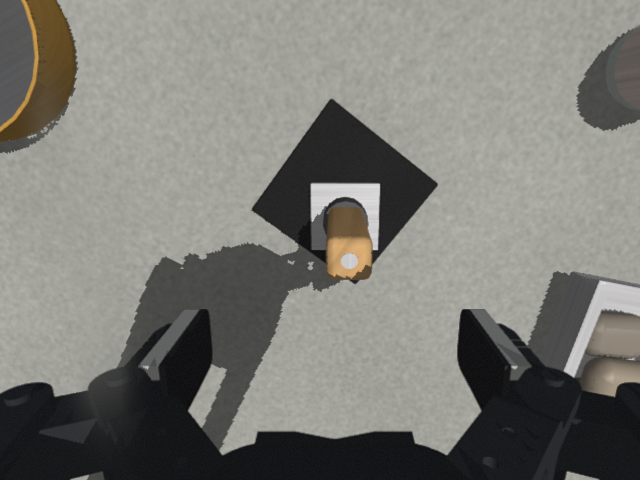

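Handle top at (349,261); foot top corners are (311,183), (380,183), (379,250) and (311,250).

```bash
python3 -c "
from h import *
import pickle
c=pickle.load(open('w1.pkl','rb'));t=optics.get_calibration('top');s=optics.get_calibration('scene')
W=(c,(349,261))
print(tri([W,(t,(258.3,259.6)),(s,(340.3,195.9))]),atz(*W,137))
P=[atz(c,p,15)[:2] for p in [(311,183),(380,183),(379,250),(311,250)]]
print(P,np.mean(P,0)); 
for i in range(4):
  d=P[(i+1)%4]-P[i];print(np.linalg.norm(d),np.degrees(np.arctan2(d[1],d[0]))%90)
M=[atz(c,p,5)[:2] for p in [(332,99),(437,184),(252,209)]];print(M)
to(507.5,148.5,150,31)"
```

```text
(array([506.68992204, 148.80150179, 137.97663341]), [0.8, 1.4, 1.4]) [506.13926041 149.35308793 137.        ]
[array([516.83744207, 190.25133573]), array([548.14859172, 139.71262751]), array([497.40790162, 107.23586685]), array([465.11845716, 159.29997349])] [506.87809814 149.1249509 ]
59.45207414554035 31.78019736543802
60.244150048257346 32.621421121669556
61.26401409983877 31.806621575150643
60.273047250495516 30.89852223832526
[array([585.0486465 , 211.16822513]), array([573.39869156,  94.73856146]), array([467.32812544, 223.22599798])]
t 2.2 pos [508.3 160.2 229.1] yaw 31.7 tilt [ 0.002  0.004 -1.   ] F [0.5 0.6 0.1] w 85.2
shift mm tool [-7.2  9.7 79.1] rows 1.3 turn 0.7
```

```bash
python3 -c "
from h import *
to(506.8,149,98,31.8)"
```

```text
t 2.2 pos [508.3 160.2 229.1] yaw 31.7 tilt [ 0.002  0.004 -1.   ] F [0.5 0.6 0.1] w 85.2
shift mm tool [ -7.7   9.1 131.1] rows 2.1 turn -0.1
```

apply_moves(
  plan=[
    [-0.0077, 0.0091, 0.02, 0, 0.0854],
    [0, 0, 0.03, 0, 0.0854],
    [0, 0, 0.03, 0, 0.0854],
    [0, 0, 0.025, 0, 0.0854],
    [0, 0, 0.02, 0, 0.0854],
    [0, 0, 0, 0, 0.0854],
  ],
)

```text
clock: 2.95
position: [506.8, 144.2, 101.9]
tcp_rot: [0.965, 0.262, 0.003, -0.001]
ft_force: [0.4, -0.9, -0.0]
width: 85.3
```

```bash
python3 -c "
from h import *
to(506.8,149,98,31.8)"
```

```text
t 2.95 pos [506.8 144.2 101.9] yaw 30.4 tilt [ 0.005  0.004 -1.   ] F [ 0.4 -0.9 -0. ] w 85.3
shift mm tool [ 2.4 -4.1  3.9] rows 0.1 turn -1.4
```

apply_moves(
  plan=[
    [0.0024, -0.0041, 0.0039, -1.4, 0.0854],
    [0, 0, 0, 0, 0.0854],
  ],
)

```text
clock: 3.2
position: [508.0, 148.7, 99.7]
tcp_rot: [0.962, 0.273, 0.004, -0.001]
ft_force: [-0.5, 0.7, 0.5]
width: 85.7
```

```bash
python3 -c "
from h import *
to(506.8,149,98,31.8)"
```

```text
t 3.2 pos [508.  148.7  99.7] yaw 31.7 tilt [ 0.007  0.005 -1.   ] F [-0.5  0.7  0.5] w 85.7
shift mm tool [-0.9 -0.8  1.7] rows 0.0 turn -0.1
```

apply_moves(
  plan=[
    [-0.0009, -0.0008, 0.001, 0, 0.02],
    [0, 0, 0, 0, 0.02],
    [0, 0, 0, 0, 0.02],
    [0, 0, 0, 0, 0.02],
    [0, 0, 0, 0, 0.02],
  ],
)

```text
clock: 3.82
position: [507.9, 149.5, 100.6]
tcp_rot: [0.962, 0.273, 0.006, -0.001]
ft_force: [0.3, 0.1, 0.4]
width: 27.1
```

```bash
python3 -c "
from h import *
to(506.8,149,98,31.8)"
```

```text
t 3.83 pos [507.9 149.5 100.6] yaw 31.7 tilt [ 0.011  0.005 -1.   ] F [0.3 0.1 0.4] w 27.1
shift mm tool [-1.3 -0.2  2.6] rows 0.0 turn -0.1
```

apply_moves(
  plan=[
    [0, 0, -0.04, 0, 0.02],
    [0, 0, -0.05, 0, 0.02],
  ],
)

```text
clock: 4.08
position: [502.4, 148.1, 185.9]
tcp_rot: [0.962, 0.273, -0.001, -0.002]
ft_force: [1.0, 1.0, -3.1]
width: 27.3
```

```bash
python3 -c "
from h import *
to(513.5,-142,180,20.4)
crop(optics.capture('scene'),220,100,440,300,3.6,'pics/s2.png')"
```

```text
t 4.08 pos [502.4 148.1 185.9] yaw 31.7 tilt [-0.003  0.003 -1.   ] F [ 1.   1.  -3.1] w 27.3
shift mm tool [-142.9  252.8    5. ] rows 4.6 turn 11.3
```

View pics/s2.png

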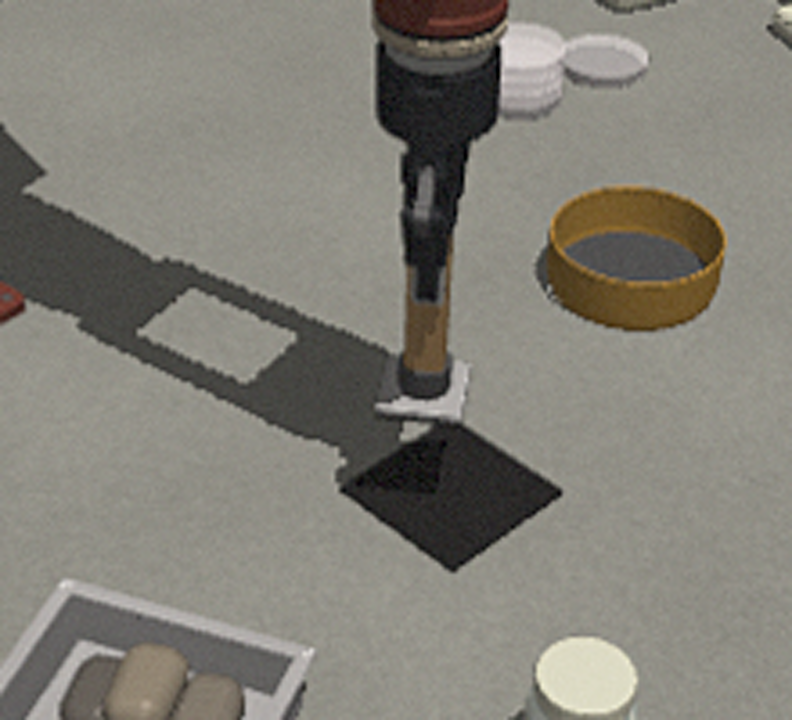

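apply_moves(
  plan=[
    [-0.024, 0.042, 0, 0, 0.02],
    [-0.024, 0.042, 0, 0, 0.02],
    [-0.024, 0.042, 0, 0, 0.02],
    [-0.024, 0.042, 0, 0, 0.02],
    [-0.024, 0.042, 0, 0, 0.02],
    [-0.012, 0.021, 0, 5.6, 0.02],
    [0, 0, 0, 5.6, 0.02],
  ],
)

```text
clock: 5.0
position: [514.9, -125.0, 191.0]
tcp_rot: [0.984, 0.176, 0.004, -0.002]
ft_force: [0.3, 0.1, -3.4]
width: 27.5
```

```bash
python3 -c "
from h import *
to(513.5,-142,180,20.4)"
```

```text
t 5.0 pos [ 514.9 -125.   191. ] yaw 20.3 tilt [ 0.008  0.005 -1.   ] F [ 0.3  0.1 -3.4] w 27.5
shift mm tool [-7.3 15.4 10.9] rows 0.3 turn -0.1
```

apply_moves(
  plan=[
    [-0.0073, 0.0154, 0.012, 0, 0.02],
    [0, 0, 0.018, 0, 0.02],
  ],
)

```text
clock: 5.25
position: [513.8, -143.8, 159.5]
tcp_rot: [0.984, 0.177, 0.005, -0.001]
ft_force: [-0.3, -0.1, -2.4]
width: 27.3
```

```bash
python3 -c "
from h import *
to(513.5,-142,150,20.4)
c=optics.get_calibration('wrist');im=optics.capture('wrist');cv2.imwrite('pics/w2.png',im[:,:,::-1])
crop(optics.capture('scene'),150,200,350,380,3.9,'pics/s3.png')"
```

```text
t 5.25 pos [ 513.8 -143.8  159.5] yaw 20.4 tilt [ 0.009  0.003 -1.   ] F [-0.3 -0.1 -2.4] w 27.3
shift mm tool [ 0.3 -1.7  9.5] rows 0.2 turn 0.0
```

View pics/s3.png

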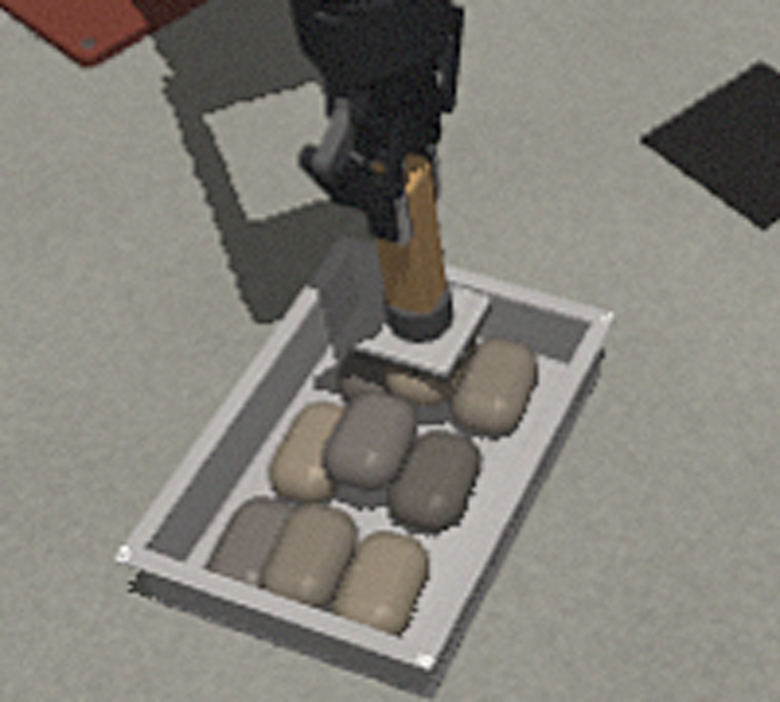

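View pics/w2.png

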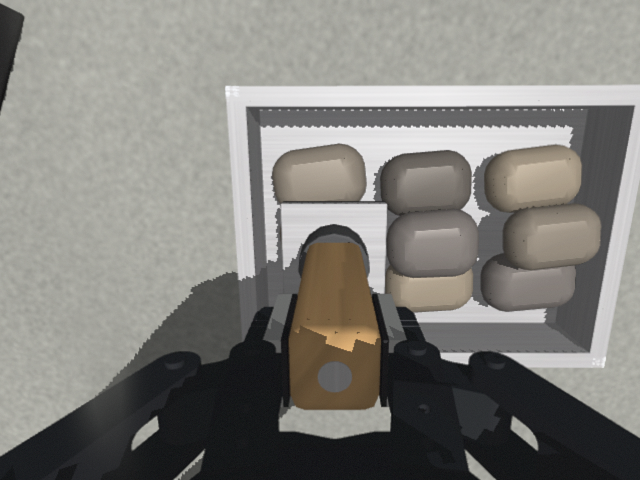

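apply_moves(
  plan=[
    [0, -0.001, 0.008, 0, 0.02],
    [0, 0, 0.003, 0, 0.02],
  ],
)

```text
clock: 5.6
position: [512.8, -141.0, 149.7]
tcp_rot: [0.984, 0.179, 0.003, -0.002]
ft_force: [-9.4, 2.0, 25.3]
width: 27.2
```

apply_moves(
  plan=[
    [0.006, 0, 0.001, 0, 0.02],
    [-0.012, 0, 0.001, 0, 0.02],
  ],
)

```text
clock: 5.85
position: [509.0, -142.4, 149.0]
tcp_rot: [0.984, 0.18, 0.005, -0.001]
ft_force: [4.2, 2.0, 2.3]
width: 27.5
```

apply_moves(
  plan=[
    [0.012, 0, 0.002, 0, 0.02],
  ],
)

```text
clock: 5.98
position: [519.0, -138.7, 147.4]
tcp_rot: [0.984, 0.18, 0.004, -0.0]
ft_force: [-5.1, -2.5, 9.2]
width: 27.3
```

apply_moves(
  plan=[
    [-0.012, 0, 0.002, 0, 0.02],
  ],
)

```text
clock: 6.1
position: [508.8, -142.7, 145.7]
tcp_rot: [0.984, 0.181, 0.006, -0.0]
ft_force: [3.5, 1.5, 0.8]
width: 27.3
```

apply_moves(
  plan=[
    [0.012, 0, 0.003, 0, 0.02],
    [-0.012, 0, 0.003, 0, 0.02],
  ],
)

```text
clock: 6.35
position: [507.8, -142.6, 138.4]
tcp_rot: [0.984, 0.181, 0.005, -0.001]
ft_force: [0.3, -0.1, -1.6]
width: 27.0
```

apply_moves(
  plan=[
    [0.012, 0, 0.003, 0, 0.02],
    [-0.012, 0, 0.003, 0, 0.02],
  ],
)

```text
clock: 6.6
position: [506.6, -142.2, 130.5]
tcp_rot: [0.984, 0.181, 0.004, -0.001]
ft_force: [1.7, 0.9, -2.5]
width: 27.2
```

apply_moves(
  plan=[
    [0.006, 0, 0.002, 0, 0.02],
    [0, 0, 0.002, 0, 0.02],
  ],
)

```text
clock: 6.85
position: [511.6, -140.7, 129.9]
tcp_rot: [0.984, 0.18, 0.003, -0.001]
ft_force: [-3.8, 4.0, 14.7]
width: 27.3
```

apply_moves(
  plan=[
    [0.005, 0, 0.001, 0, 0.02],
    [-0.01, 0, 0.001, 0, 0.02],
    [0.008, 0, 0.001, 0, 0.02],
  ],
)

```text
clock: 7.22
position: [514.9, -140.6, 129.7]
tcp_rot: [0.984, 0.181, 0.005, -0.0]
ft_force: [-5.8, 0.2, 8.2]
width: 27.4
```

apply_moves(
  plan=[
    [0, 0, -0.03, 0, 0.02],
    [0, 0, -0.006, 0, 0.02],
  ],
)

```text
clock: 7.48
position: [512.0, -140.7, 164.0]
tcp_rot: [0.984, 0.18, 0.003, -0.001]
ft_force: [-0.2, 1.0, -3.1]
width: 27.2
```

```bash
python3 -c "
from h import *
to(533.5,-205.5,162,20.4)
im=optics.capture('wrist');cv2.imwrite('pics/w3.png',im[:,:,::-1])
crop(optics.capture('scene'),150,200,350,380,3.9,'pics/s4.png')"
```

```text
t 7.47 pos [ 512.  -140.7  164. ] yaw 20.8 tilt [ 0.005  0.003 -1.   ] F [-0.2  1.  -3.1] w 27.2
shift mm tool [-3.  68.2  1.9] rows 1.1 turn 0.4
```

View pics/s4.png

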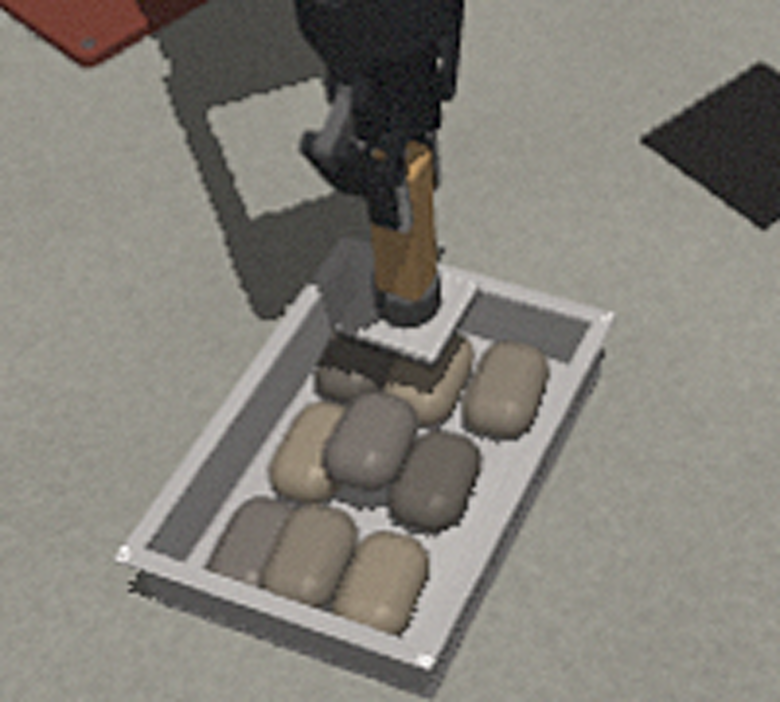

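View pics/w3.png

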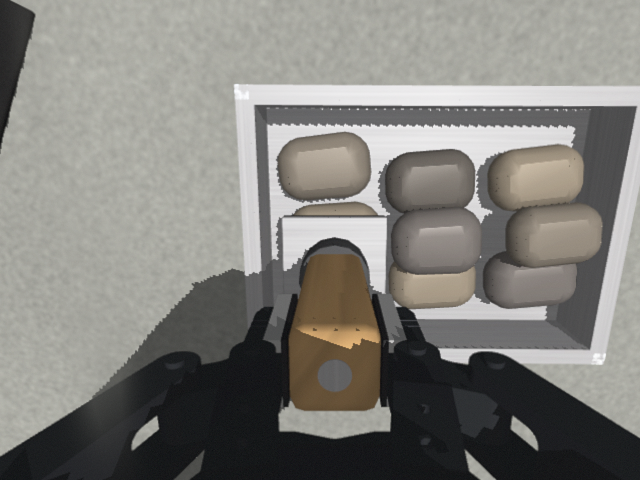

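The left group is down: its middle pebble now lies beside the others. Next is the middle group.

apply_moves(
  plan=[
    [-0.002, 0.034, 0, 0.4, 0.02],
    [-0.001, 0.031, 0.002, 0, 0.02],
    [0, 0, 0.002, 0, 0.02],
  ],
)

```text
clock: 7.95
position: [528.2, -202.0, 152.2]
tcp_rot: [0.984, 0.177, -0.001, -0.004]
ft_force: [-0.1, 0.8, -3.6]
width: 27.4
```

```bash
python3 -c "
from h import *
to(533.5,-205.5,152,20.4)"
```

```text
t 7.95 pos [ 528.2 -202.   152.2] yaw 20.4 tilt [-0.004  0.008 -1.   ] F [-0.1  0.8 -3.6] w 27.4
shift mm tool [3.7 5.2 0.1] rows 0.1 turn 0.0
```

apply_moves(
  plan=[
    [0.004, 0.005, 0, 0, 0.02],
    [0, 0, 0.003, 0, 0.02],
  ],
)

```text
clock: 8.2
position: [533.1, -205.3, 149.4]
tcp_rot: [0.984, 0.177, -0.002, -0.004]
ft_force: [-4.3, -1.7, 12.9]
width: 27.4
```

apply_moves(
  plan=[
    [0.006, 0, 0.003, 0, 0.02],
    [-0.012, 0, 0.003, 0, 0.02],
  ],
)

```text
clock: 8.45
position: [531.3, -206.8, 147.3]
tcp_rot: [0.984, 0.178, 0.002, -0.002]
ft_force: [5.4, 2.4, 8.1]
width: 27.3
```

apply_moves(
  plan=[
    [0.012, 0, 0.003, 0, 0.02],
    [-0.012, 0, 0.003, 0, 0.02],
  ],
)

```text
clock: 8.7
position: [532.4, -205.2, 141.1]
tcp_rot: [0.984, 0.179, 0.003, -0.002]
ft_force: [-0.3, -0.3, -2.8]
width: 27.1
```

apply_moves(
  plan=[
    [0.01, 0, 0.005, 0, 0.02],
    [-0.012, 0, 0.003, 0, 0.02],
  ],
)

```text
clock: 8.95
position: [531.4, -205.6, 134.5]
tcp_rot: [0.984, 0.18, 0.003, -0.002]
ft_force: [4.8, 2.9, 17.3]
width: 27.3
```

apply_moves(
  plan=[
    [0.01, 0, 0.002, 0, 0.02],
    [-0.006, 0, 0.002, 0, 0.02],
  ],
)

```text
clock: 9.2
position: [535.7, -204.6, 132.5]
tcp_rot: [0.984, 0.18, 0.004, -0.001]
ft_force: [3.0, 1.2, 0.2]
width: 27.2
```

apply_moves(
  plan=[
    [-0.008, 0, 0.003, 0, 0.02],
    [0.01, 0, 0.002, 0, 0.02],
  ],
)

```text
clock: 9.45
position: [538.2, -204.4, 130.3]
tcp_rot: [0.984, 0.179, 0.005, 0.0]
ft_force: [-4.6, 1.6, 13.7]
width: 27.1
```

apply_moves(
  plan=[
    [-0.008, 0, 0.002, 0, 0.02],
    [0.004, 0, 0.001, 0, 0.02],
  ],
)

```text
clock: 9.7
position: [535.9, -205.6, 130.1]
tcp_rot: [0.984, 0.179, 0.007, 0.0]
ft_force: [0.2, -0.0, -3.0]
width: 27.4
```

apply_moves(
  plan=[
    [0, 0, -0.03, 0, 0.02],
    [-0.001, 0.01, -0.006, 0, 0.02],
  ],
)

```text
clock: 9.95
position: [535.5, -214.4, 163.5]
tcp_rot: [0.984, 0.18, 0.004, -0.001]
ft_force: [0.5, -1.0, -2.3]
width: 27.2
```

```bash
python3 -c "
from h import *
to(563.3,-272.3,162,20.4)
t=optics.get_calibration('wrist')
im=optics.capture('wrist');cv2.imwrite('pics/w4.png',im[:,:,::-1])
import pickle;pickle.dump(t,open('w4.pkl','wb'))"
```

```text
t 9.95 pos [ 535.5 -214.4  163.5] yaw 20.7 tilt [ 0.008  0.004 -1.   ] F [ 0.5 -1.  -2.3] w 27.2
shift mm tool [ 5.5 64.   1.5] rows 1.0 turn 0.3
```

View pics/w4.png

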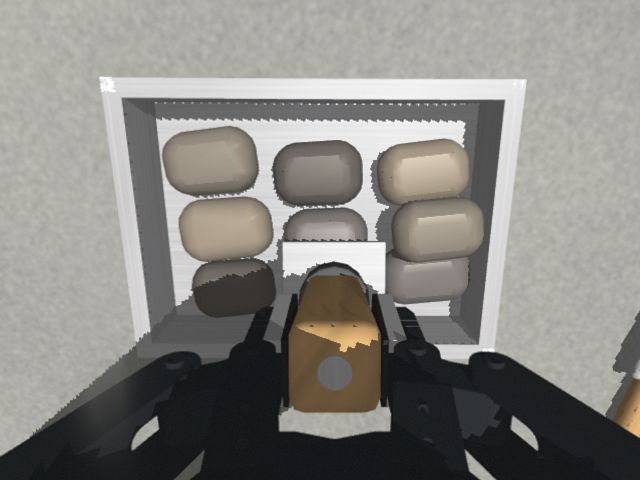

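```bash
python3 -c "
from h import *
import pickle
c=pickle.load(open('w4.pkl','rb'))
A,B,C=[atz(c,p,49)[:2] for p in [(102,80),(525,82),(495,352)]]
print(A,B,C,np.linalg.norm(A-B),np.linalg.norm(B-C),(A+C)/2,np.degrees(np.arctan2(*(A-B)[::-1])))
I=[atz(c,p,49)[:2] for p in [(122,98),(503,98)]];print(I,np.linalg.norm(I[0]-I[1]))
print(atz(c,(437,228),47), atz(c,(485,228),38))
"
```

```text
[577.52213779 -53.46659471] [ 663.40655189 -284.13891412] [ 499.08025623 -346.73807875] 246.141933700861 175.84591794423704 [ 538.30119701 -200.10233673] 110.4214134428045
[array([571.91894276, -66.44969853]), array([ 651.07051075, -276.20136008])] 224.18905022171313
[ 565.46508478 -273.17204208   47.        ] [ 575.53756017 -305.94699693   38.        ]
```

apply_moves(
  plan=[
    [0.003, 0.032, 0, 0.3, 0.02],
    [0.002, 0.026, 0.002, 0, 0.02],
    [0, 0, 0.002, 0, 0.02],
  ],
)

```text
clock: 10.38
position: [557.5, -269.4, 152.3]
tcp_rot: [0.984, 0.176, 0.001, -0.004]
ft_force: [0.7, 1.1, -3.4]
width: 27.5
```

```bash
python3 -c "
from h import *
to(563.5,-272.5,152,20.4)"
```

```text
t 10.38 pos [ 557.5 -269.4  152.3] yaw 20.3 tilt [-0.     0.007 -1.   ] F [ 0.7  1.1 -3.4] w 27.5
shift mm tool [4.5 5.  0.3] rows 0.1 turn -0.1
```

apply_moves(
  plan=[
    [0.0045, 0.004, 0, 0, 0.02],
    [0, 0, 0.003, 0, 0.02],
  ],
)

```text
clock: 10.62
position: [562.4, -271.2, 147.9]
tcp_rot: [0.984, 0.176, -0.0, -0.004]
ft_force: [-0.5, -1.9, 9.5]
width: 27.3
```

apply_moves(
  plan=[
    [0.006, 0, 0.003, 0, 0.02],
    [-0.012, 0, 0.003, 0, 0.02],
  ],
)

```text
clock: 10.88
position: [557.9, -272.5, 142.6]
tcp_rot: [0.984, 0.177, 0.001, -0.004]
ft_force: [-0.6, -1.2, -2.9]
width: 27.0
```

apply_moves(
  plan=[
    [0.012, 0, 0.003, 0, 0.02],
    [-0.012, 0, 0.003, 0, 0.02],
  ],
)

```text
clock: 11.12
position: [557.2, -271.7, 135.5]
tcp_rot: [0.984, 0.177, 0.0, -0.004]
ft_force: [-0.2, -1.1, 0.3]
width: 27.1
```

apply_moves(
  plan=[
    [0.012, 0, 0.003, 0, 0.02],
    [-0.01, 0, 0.003, 0, 0.02],
  ],
)

```text
clock: 11.38
position: [558.6, -272.0, 132.1]
tcp_rot: [0.984, 0.177, 0.0, -0.003]
ft_force: [1.2, 0.2, -2.0]
width: 27.2
```

apply_moves(
  plan=[
    [0.01, 0, 0.002, 0, 0.02],
    [-0.006, 0, 0.002, 0, 0.02],
  ],
)

```text
clock: 11.62
position: [562.4, -270.5, 128.3]
tcp_rot: [0.984, 0.177, 0.001, -0.003]
ft_force: [5.2, 4.9, 10.9]
width: 27.4
```

apply_moves(
  plan=[
    [0, 0, -0.04, 0, 0.02],
    [-0.03, 0.0, -0.04, 0, 0.02],
  ],
)

```text
clock: 11.88
position: [531.6, -279.4, 204.2]
tcp_rot: [0.984, 0.178, -0.003, -0.007]
ft_force: [0.0, -0.1, -1.5]
width: 27.6
```

```bash
python3 -c "
from h import *
import pickle
to(533.5,-205.5,160,20.4)
t=optics.get_calibration('wrist')
im=optics.capture('wrist');cv2.imwrite('pics/w5.png',im[:,:,::-1])
pickle.dump(t,open('w5.pkl','wb'))
crop(optics.capture('scene'),150,200,350,380,3.9,'pics/s5.png')
crop(optics.capture('top'),325,190,455,305,6,'pics/t5.png')"
```

```text
t 11.88 pos [ 531.6 -279.4  204.2] yaw 20.5 tilt [-0.008  0.012 -1.   ] F [ 0.  -0.1 -1.5] w 27.6
shift mm tool [ 27.8 -67.9  45.1] rows 1.4 turn 0.1
```

View pics/w5.png

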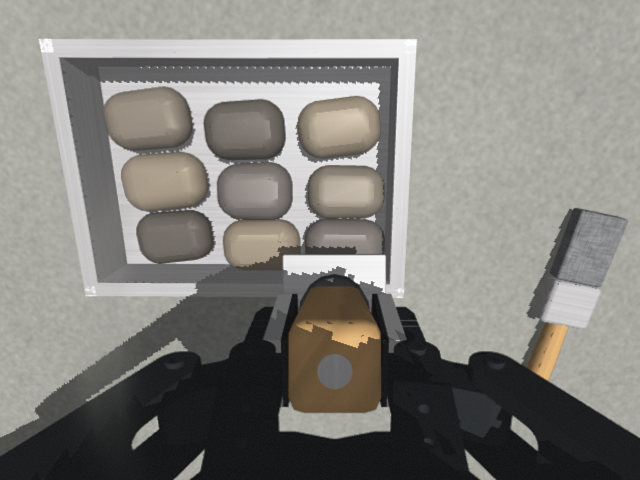

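View pics/s5.png

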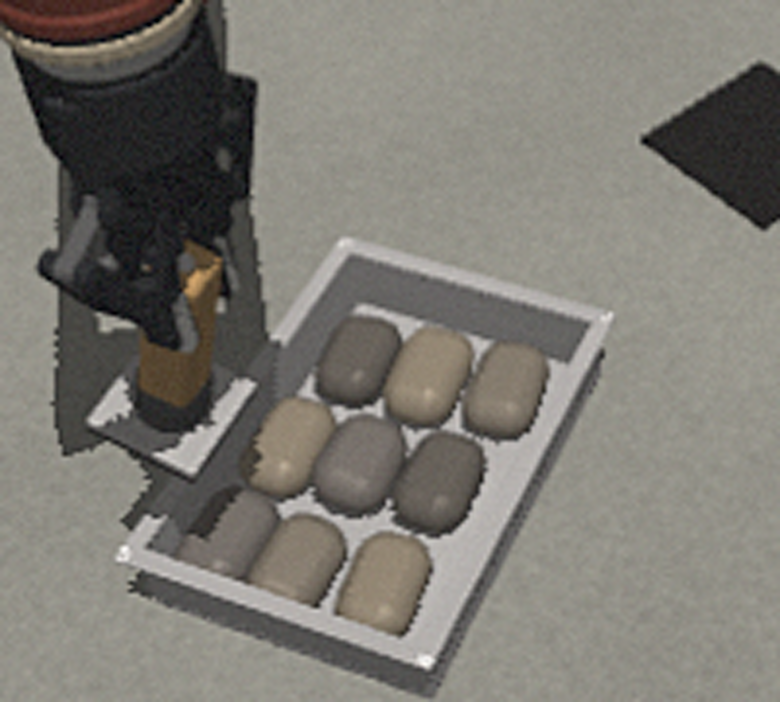

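View pics/t5.png

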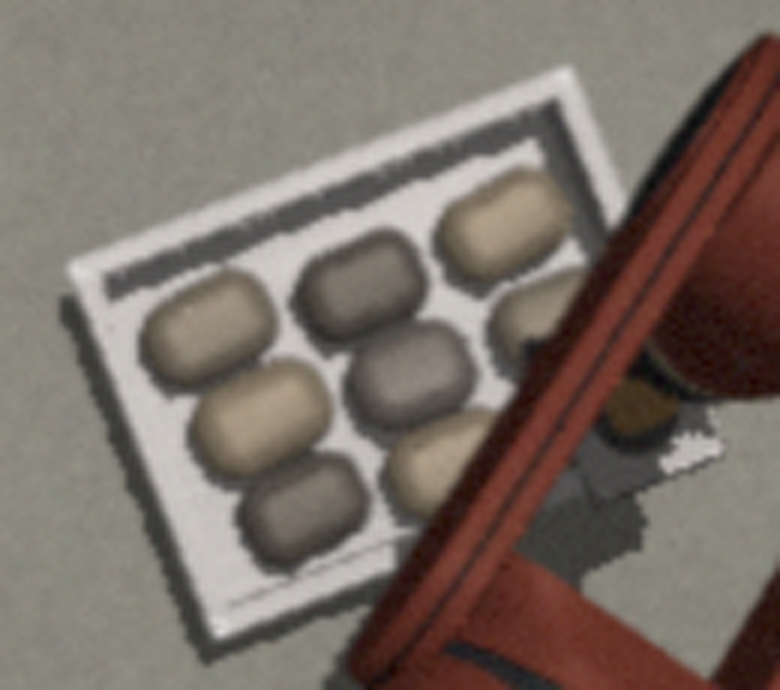

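```bash
python3 -c "
from h import *
to(561.5,-271.5,150,20.4)"
```

```text
t 12.03 pos [ 531.5 -281.3  206.1] yaw 20.3 tilt [-0.004  0.009 -1.   ] F [-0.5 -0.1 -3.3] w 27.1
shift mm tool [31.5  1.8 56.1] rows 1.0 turn -0.1
```

apply_moves(
  plan=[
    [0.028, 0.002, 0, 0, 0.02],
    [0.002, 0, 0.028, 0, 0.02],
    [0, 0, 0.028, 0, 0.02],
  ],
)

```text
clock: 12.4
position: [561.0, -271.3, 146.1]
tcp_rot: [0.984, 0.176, -0.001, -0.005]
ft_force: [-0.0, 0.4, -3.6]
width: 27.4
```

```bash
python3 -c "
from h import *
to(561.5,-271.5,131,20.4)"
```

```text
t 12.4 pos [ 561.  -271.3  146.1] yaw 20.2 tilt [-0.004  0.01  -1.   ] F [-0.   0.4 -3.6] w 27.4
shift mm tool [ 0.4  0.5 15.1] rows 0.2 turn -0.2
```

apply_moves(
  plan=[
    [0, 0, 0.012, 0, 0.02],
    [0, 0, 0.004, 0, 0.02],
  ],
)

```text
clock: 12.65
position: [560.5, -269.7, 128.7]
tcp_rot: [0.984, 0.176, -0.002, -0.007]
ft_force: [-6.8, 5.7, 37.9]
width: 27.1
```

apply_moves(
  plan=[
    [0, 0, 0.005, 0, 0.02],
  ],
)

```text
clock: 12.78
position: [562.2, -269.6, 129.0]
tcp_rot: [0.984, 0.176, -0.001, -0.007]
ft_force: [-8.7, 9.4, 35.1]
width: 27.6
```

apply_moves(
  plan=[
    [0, 0, 0.008, 0, 0.02],
  ],
)

```text
clock: 12.9
position: [565.0, -269.2, 128.3]
tcp_rot: [0.984, 0.176, 0.002, -0.006]
ft_force: [-6.9, 11.4, 39.9]
width: 27.6
```

apply_moves(
  plan=[
    [0, 0, -0.025, 0, 0.02],
    [0, -0.02, -0.01, 0, 0.02],
    [0, -0.03, 0, 0, 0.02],
  ],
)

```text
clock: 13.28
position: [548.9, -223.2, 166.6]
tcp_rot: [0.984, 0.175, 0.003, -0.005]
ft_force: [-0.4, 0.0, -3.5]
width: 27.3
```

```bash
python3 -c "
from h import *
to(512,-141,150,20.4)"
```

```text
t 13.28 pos [ 548.9 -223.2  166.6] yaw 20.2 tilt [ 0.005  0.011 -1.   ] F [-0.4  0.  -3.5] w 27.3
shift mm tool [ -6.4 -89.8  17.3] rows 1.5 turn -0.2
```

apply_moves(
  plan=[
    [-0.002, -0.035, 0, 0, 0.02],
    [-0.002, -0.03, 0, 0, 0.02],
    [-0.002, -0.015, 0.01, 0, 0.02],
    [0, 0, 0.008, 0, 0.02],
  ],
)

```text
clock: 13.78
position: [514.7, -146.0, 148.8]
tcp_rot: [0.984, 0.176, 0.004, -0.005]
ft_force: [0.5, -0.3, -3.4]
width: 27.3
```

```bash
python3 -c "
from h import *
to(512,-141,130,20.4)"
```

```text
t 13.78 pos [ 514.7 -146.   148.8] yaw 20.3 tilt [ 0.006  0.011 -1.   ] F [ 0.5 -0.3 -3.4] w 27.3
shift mm tool [-1.  -5.4 18.8] rows 0.3 turn -0.1
```

apply_moves(
  plan=[
    [-0.001, -0.004, 0.014, 0, 0.02],
    [0, 0, 0.006, 0, 0.02],
    [0, 0, 0.007, 0, 0.02],
  ],
)

```text
clock: 14.15
position: [517.2, -142.6, 128.5]
tcp_rot: [0.984, 0.175, 0.008, -0.005]
ft_force: [-6.6, 14.6, 47.6]
width: 27.3
```

apply_moves(
  plan=[
    [0, 0, 0.01, 0, 0.02],
  ],
)

```text
clock: 14.28
position: [522.9, -141.8, 126.4]
tcp_rot: [0.985, 0.174, 0.014, -0.005]
ft_force: [-1.9, 13.4, 36.4]
width: 27.3
```

apply_moves(
  plan=[
    [0, 0, -0.025, 0, 0.02],
    [0, 0.025, -0.01, 0, 0.02],
    [0, 0.03, 0, 0, 0.02],
  ],
)

```text
clock: 14.65
position: [543.0, -194.9, 163.4]
tcp_rot: [0.984, 0.175, 0.015, -0.005]
ft_force: [0.5, -0.3, -2.9]
width: 27.5
```

```bash
python3 -c "
from h import *
to(535.5,-205,148,20.4)"
```

```text
t 14.65 pos [ 543.  -194.9  163.4] yaw 20.2 tilt [ 0.028  0.015 -0.999] F [ 0.5 -0.3 -2.9] w 27.5
shift mm tool [-11.    6.9  15. ] rows 0.3 turn -0.2
```

apply_moves(
  plan=[
    [-0.005, 0.004, -0.06, 0, 0.02],
  ],
)

```text
clock: 14.78
position: [535.1, -201.7, 216.6]
tcp_rot: [0.985, 0.174, 0.01, -0.009]
ft_force: [-0.2, -0.1, -3.6]
width: 27.3
```

```bash
python3 -c "
from h import *
to(535.5,-205,148,20.4)
cv2.imwrite('pics/w6.png',optics.capture('wrist')[:,:,::-1])
crop(optics.capture('scene'),150,130,350,310,3.9,'pics/s6.png')
to(535.5,-205,148,20.4)"
```

```text
t 14.78 pos [ 535.1 -201.7  216.6] yaw 20.1 tilt [ 0.017  0.021 -1.   ] F [-0.2 -0.1 -3.6] w 27.3
shift mm tool [-2.4  4.2 68.5] rows 1.1 turn -0.3
t 14.88 pos [ 541.4 -204.9  229.6] yaw 20.1 tilt [ 0.037  0.009 -0.999] F [ 1.9 -1.2 -1.3] w 27.3
shift mm tool [-8.6 -2.3 81.3] rows 1.3 turn -0.3
```

View pics/w6.png

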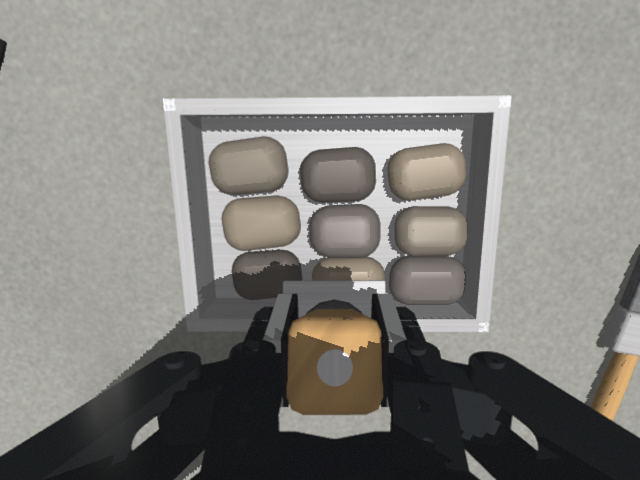

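View pics/s6.png

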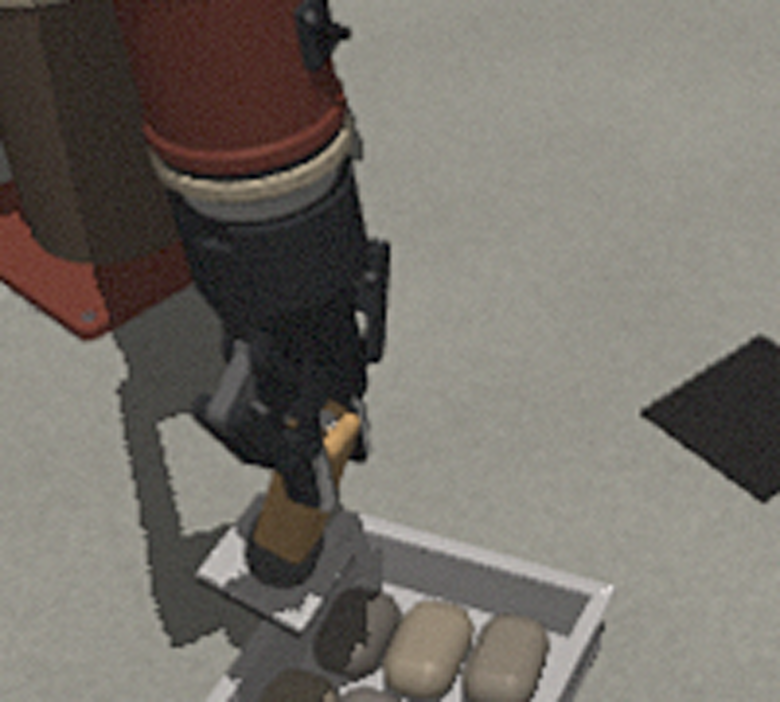

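```bash
python3 - <<'E'
from h import *
c=optics.get_calibration('wrist');o=arm.get_obs()
M=R.from_quat(o["tcp_rot"]).as_matrix();p=o["position"]
for z0 in (104.6,):
  for ph in range(-4,24,2):
    a=np.radians(ph)
    out=[]
    for L in ([30,0,z0],[0,0,-17.4]):
        x=L[0]*np.cos(a)-L[2]*np.sin(a); z=L[0]*np.sin(a)+L[2]*np.cos(a)
        X=p+M@np.array([x,0,z-19]); out.append(proj(c,X)[0].round(0))
    print(ph,*out)
E
```

```text
-4 [335. 188.] [336. 376.]
-2 [335. 194.] [336. 375.]
0 [335. 200.] [336. 373.]
2 [335. 206.] [336. 371.]
4 [335. 212.] [336. 369.]
6 [335. 218.] [336. 367.]
8 [335. 225.] [336. 365.]
10 [335. 231.] [336. 363.]
12 [335. 237.] [336. 361.]
14 [335. 243.] [336. 359.]
16 [335. 249.] [336. 357.]
18 [335. 255.] [336. 355.]
20 [335. 262.] [336. 353.]
22 [335. 268.] [336. 351.]
```

```bash
cat > settle.py <<'E'
import sys
from h import *
for i in range(int(sys.argv[5]) if len(sys.argv)>5 else 3): im=optics.capture('wrist')
to(*map(float,sys.argv[1:5]))
E
echo
```

apply_moves(
  plan=[
    [0, 0, -0.05, 0, 0.02],
    [0, 0, -0.05, 0, 0.02],
  ],
)

```text
clock: 15.12
position: [535.9, -206.3, 325.7]
tcp_rot: [0.985, 0.173, 0.016, -0.004]
ft_force: [0.8, -0.2, -2.2]
width: 27.7
```

```bash
python3 settle.py 507 149 180 31.8 0;python3 settle.py 507 149 180 31.8 3; python3 settle.py 507 149 180 31.8 2
```

```text
t 15.12 pos [ 535.9 -206.3  325.7] yaw 20.0 tilt [ 0.029  0.014 -0.999] F [ 0.8 -0.2 -2.2] w 27.7
shift mm tool [  89.3 -343.3  149.8] rows 6.2 turn -11.8
t 15.28 pos [ 537.3 -206.9  327.8] yaw 20.0 tilt [ 0.035  0.011 -0.999] F [-0.7  0.3 -2.8] w 27.5
shift mm tool [  87.6 -345.1  150.5] rows 6.2 turn -11.8
t 15.38 pos [ 535.5 -205.7  323.3] yaw 20.0 tilt [ 0.028  0.015 -1.   ] F [ 0.6  1.2 -3.2] w 27.0
shift mm tool [  89.9 -342.4  147.6] rows 6.1 turn -11.8
```

```bash
python3 settle.py 571 176 230 20 0
```

```text
t 15.38 pos [ 535.5 -205.7  323.3] yaw 20.0 tilt [ 0.028  0.015 -1.   ] F [ 0.6  1.2 -3.2] w 27.0
shift mm tool [ 160.8 -346.1   99.8] rows 6.3 turn -0.0
```

apply_moves(
  plan=[
    [0.023, -0.05, 0, 0, 0.02],
    [0.023, -0.05, 0, 0, 0.02],
    [0.023, -0.05, 0.01, 0, 0.02],
    [0.023, -0.05, 0.02, 0, 0.02],
    [0.023, -0.05, 0.02, 0, 0.02],
    [0.023, -0.05, 0.02, 0, 0.02],
    [0.012, -0.024, 0.02, 0, 0.02],
  ],
)

```text
clock: 16.25
position: [562.0, 159.6, 217.7]
tcp_rot: [0.985, 0.17, 0.003, -0.008]
ft_force: [0.4, -0.3, -3.3]
width: 27.5
```

```bash
python3 settle.py 571 176 150 20 3; python3 -c "
from h import *
crop(optics.capture('scene'),240,80,440,260,3.9,'pics/s7.png')"
```

```text
t 16.4 pos [561.1 158.  216.6] yaw 19.6 tilt [-0.     0.016 -1.   ] F [ 0.1  0.2 -2.9] w 27.6
shift mm tool [ 15.1 -12.6  66.9] rows 1.1 turn -0.4
```

View pics/s7.png

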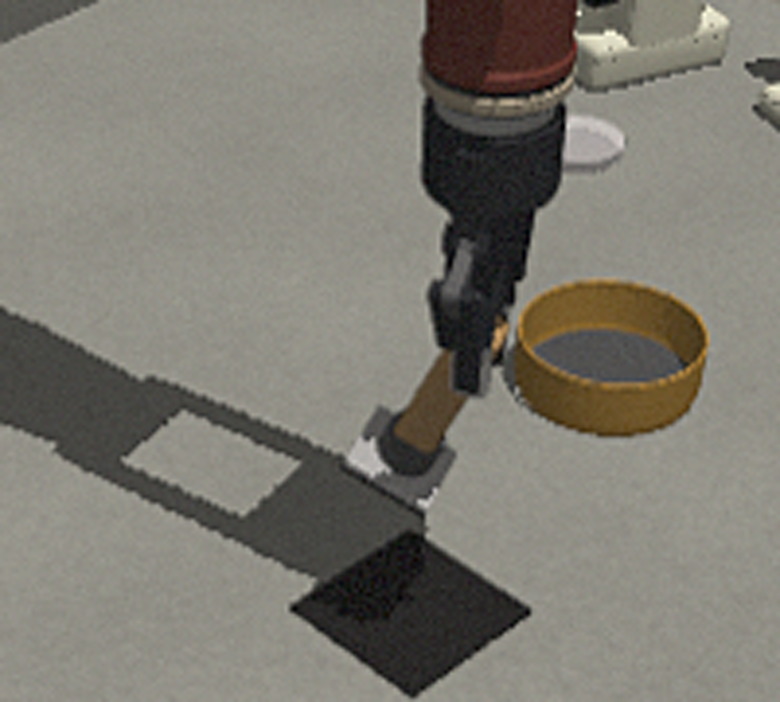

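The tamper has pitched about 25° in the grip, with the foot swung toward −x of the tool. I'll right it by rolling the foot's edge on the mat, then re-grip it.

apply_moves(
  plan=[
    [0.015, -0.012, 0.04, 0, 0.02],
    [0, 0, 0.04, 0, 0.02],
    [0, 0, 0.022, 0, 0.02],
  ],
)

```text
clock: 16.82
position: [576.6, 171.6, 117.7]
tcp_rot: [0.986, 0.167, 0.007, -0.007]
ft_force: [0.3, 1.1, -2.6]
width: 27.4
```

```bash
python3 settle.py 571 176 104 20 2; python3 -c "
from h import *
crop(optics.capture('scene'),240,80,440,260,3.9,'pics/s8.png')"
```

```text
t 16.93 pos [575.2 171.4 116.5] yaw 19.2 tilt [ 0.007  0.015 -1.   ] F [-0.2 -0.6 -3.5] w 27.4
shift mm tool [-2.6 -5.6 12.5] rows 0.2 turn -0.8
```

View pics/s8.png

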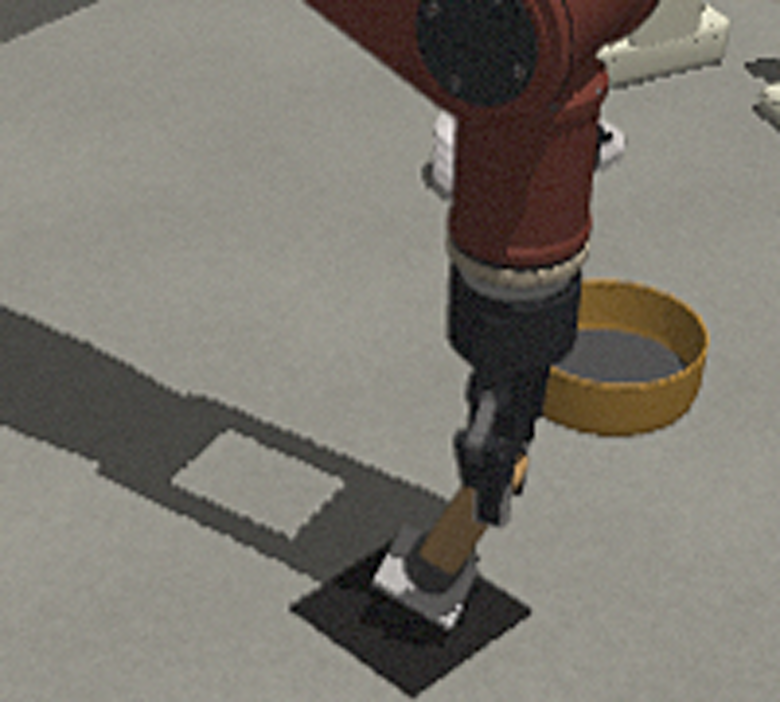

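Edge is above the mat. I'll lower to contact.

apply_moves(
  plan=[
    [-0.002, -0.004, 0.008, 0, 0.02],
    [0, 0, 0.003, 0, 0.02],
  ],
)

```text
clock: 17.23
position: [575.4, 174.5, 110.4]
tcp_rot: [0.986, 0.166, 0.009, -0.007]
ft_force: [-0.1, 0.9, -3.2]
width: 27.7
```

apply_moves(
  plan=[
    [0, 0, 0.003, 0, 0.02],
  ],
)

```text
clock: 17.35
position: [576.3, 174.6, 108.3]
tcp_rot: [0.986, 0.166, 0.01, -0.007]
ft_force: [-0.5, -0.4, -2.8]
width: 27.1
```

apply_moves(
  plan=[
    [-0.002, 0, 0.004, 0, 0.02],
  ],
)

```text
clock: 17.48
position: [574.9, 174.0, 104.8]
tcp_rot: [0.986, 0.167, 0.01, -0.007]
ft_force: [0.6, -0.1, -3.5]
width: 27.6
```

apply_moves(
  plan=[
    [-0.002, 0, 0.004, 0, 0.02],
  ],
)

```text
clock: 17.6
position: [573.0, 173.5, 100.7]
tcp_rot: [0.986, 0.167, 0.011, -0.007]
ft_force: [0.4, -0.3, -3.4]
width: 27.4
```

apply_moves(
  plan=[
    [-0.002, 0, 0.003, 0, 0.02],
  ],
)

```text
clock: 17.73
position: [571.8, 173.1, 98.2]
tcp_rot: [0.986, 0.167, 0.012, -0.007]
ft_force: [0.4, 1.6, 8.5]
width: 27.1
```

apply_moves(
  plan=[
    [-0.003, 0, 0.003, 0, 0.02],
  ],
)

```text
clock: 17.85
position: [571.5, 173.0, 98.2]
tcp_rot: [0.986, 0.167, 0.015, -0.007]
ft_force: [0.3, 2.4, 16.7]
width: 27.5
```

apply_moves(
  plan=[
    [-0.004, 0, 0.003, 0, 0.02],
  ],
)

```text
clock: 17.98
position: [570.6, 172.7, 98.5]
tcp_rot: [0.986, 0.167, 0.018, -0.008]
ft_force: [0.2, 1.8, 9.5]
width: 27.3
```

apply_moves(
  plan=[
    [-0.01, 0, 0.001, 0, 0.02],
    [-0.01, 0, 0.001, 0, 0.02],
  ],
)

```text
clock: 18.23
position: [554.7, 166.8, 98.9]
tcp_rot: [0.986, 0.167, 0.022, -0.008]
ft_force: [5.4, 2.5, 3.6]
width: 27.3
```

apply_moves(
  plan=[
    [-0.01, 0, 0.001, 0, 0.02],
  ],
)

```text
clock: 18.35
position: [546.3, 163.8, 98.9]
tcp_rot: [0.986, 0.167, 0.024, -0.008]
ft_force: [-0.1, 0.5, 2.2]
width: 27.5
```

```bash
python3 -c "
from h import *
crop(optics.capture('scene'),240,80,440,260,3.9,'pics/s9.png')
cv2.imwrite('pics/w9.png',optics.capture('wrist')[:,:,::-1])"; python3 settle.py 571 176 150 20 0
```

```text
t 18.45 pos [545.  163.4  98.7] yaw 19.2 tilt [ 0.043  0.023 -0.999] F [-0.4  0.6  9.2] w 27.5
shift mm tool [ 31.2  -3.7 -49.9] rows 0.9 turn -0.8
```

View pics/s9.png

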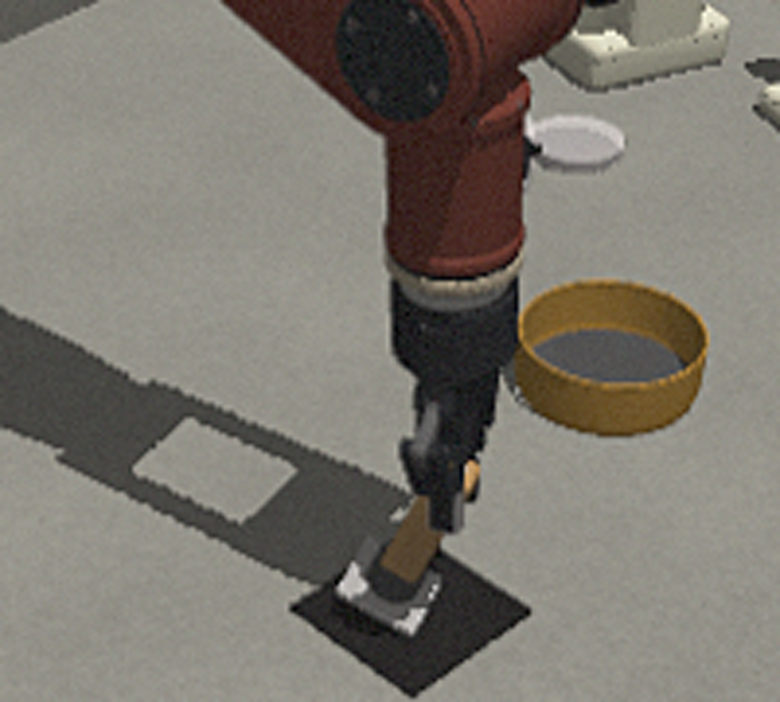

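View pics/w9.png

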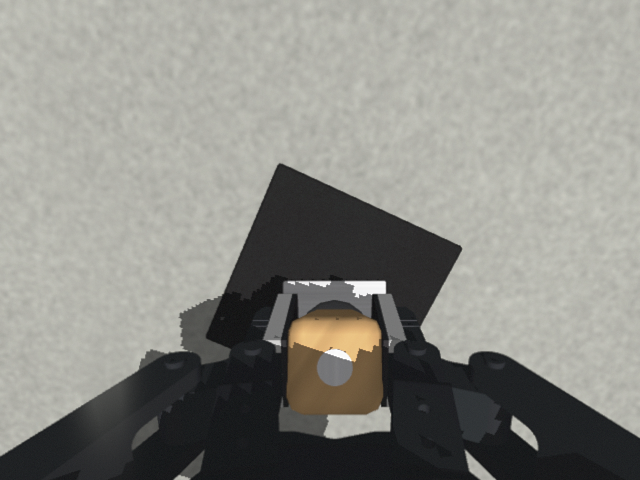

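apply_moves(
  plan=[
    [0.005, 0, -0.015, 0, 0.02],
    [0.025, -0.002, 0, -0.8, 0.02],
    [0.006, 0, 0, 0, 0.02],
  ],
)

```text
clock: 18.82
position: [573.8, 175.8, 113.8]
tcp_rot: [0.985, 0.174, 0.019, -0.007]
ft_force: [-0.4, -0.4, -2.4]
width: 27.1
```

```bash
python3 settle.py 573 175 100 20 3
```

```text
t 18.98 pos [572.8 175.5 113.2] yaw 20.0 tilt [ 0.033  0.021 -0.999] F [ 0.4  0.3 -3.1] w 27.4
shift mm tool [-0.5  0.6 13.2] rows 0.2 turn -0.0
```

apply_moves(
  plan=[
    [0, 0, 0.012, 0, 0.02],
    [-0.002, 0, 0.005, 0, 0.02],
  ],
)

```text
clock: 19.23
position: [573.0, 175.5, 98.3]
tcp_rot: [0.985, 0.173, 0.021, -0.008]
ft_force: [-3.9, 1.3, 23.8]
width: 27.4
```

apply_moves(
  plan=[
    [-0.012, 0, 0.005, 0, 0.02],
  ],
)

```text
clock: 19.35
position: [568.4, 173.8, 98.8]
tcp_rot: [0.984, 0.173, 0.029, -0.009]
ft_force: [4.8, 9.5, 30.6]
width: 27.7
```

apply_moves(
  plan=[
    [-0.012, 0, 0.005, 0, 0.02],
  ],
)

```text
clock: 19.48
position: [563.7, 172.2, 99.3]
tcp_rot: [0.984, 0.173, 0.037, -0.01]
ft_force: [6.5, 5.8, 13.7]
width: 27.3
```

apply_moves(
  plan=[
    [-0.014, 0, 0.003, 0, 0.02],
    [-0.014, 0, 0.003, 0, 0.02],
  ],
)

```text
clock: 19.73
position: [546.0, 165.8, 98.9]
tcp_rot: [0.984, 0.173, 0.048, -0.011]
ft_force: [3.7, 2.0, 6.3]
width: 26.9
```

```bash
python3 -c "
from h import *
cv2.imwrite('pics/w10.png',optics.capture('wrist')[:,:,::-1])"; python3 settle.py 571 176 150 20 2
```

```text
t 19.88 pos [545.2 165.5  98.7] yaw 19.9 tilt [ 0.09   0.038 -0.995] F [ 1.6  2.3 11. ] w 27.7
shift mm tool [ 32.7  -1.4 -48.3] rows 0.9 turn -0.1
```

View pics/w10.png

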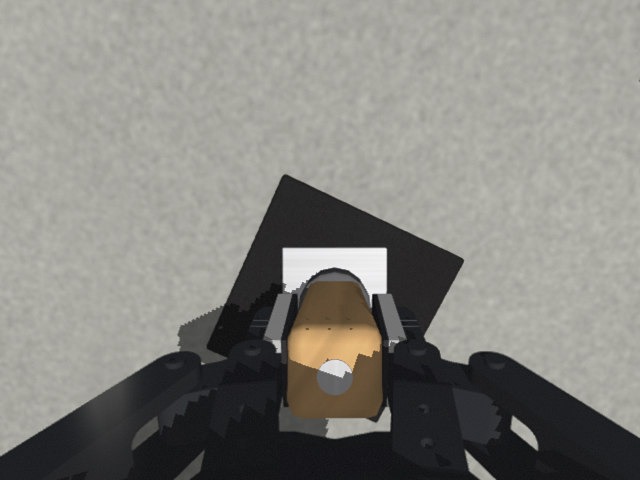

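apply_moves(
  plan=[
    [0, 0, 0, 0, 0.04],
    [0, 0, 0, 0, 0.06],
    [0, 0, 0, 0, 0.0854],
    [0, 0, 0, 0, 0.0854],
  ],
)

```text
clock: 20.38
position: [543.6, 165.0, 97.5]
tcp_rot: [0.984, 0.173, 0.046, -0.011]
ft_force: [-0.5, 0.1, 0.9]
width: 85.6
```

```bash
python3 -c "
from h import *
crop(optics.capture('scene'),240,80,440,260,3.9,'pics/s11.png')
cv2.imwrite('pics/w11.png',optics.capture('wrist')[:,:,::-1])"; python3 settle.py 571 176 150 20 0
```

```text
t 20.48 pos [543.7 165.   97.6] yaw 19.9 tilt [ 0.087  0.038 -0.995] F [-0.7 -0.  -0.4] w 85.2
shift mm tool [ 34.3  -1.3 -49.4] rows 1.0 turn -0.1
```

View pics/s11.png

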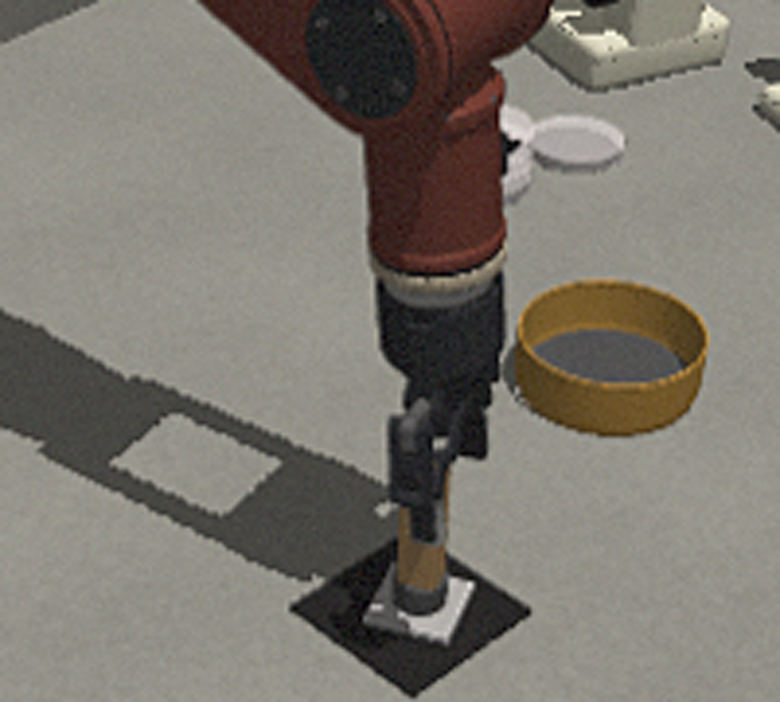

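View pics/w11.png

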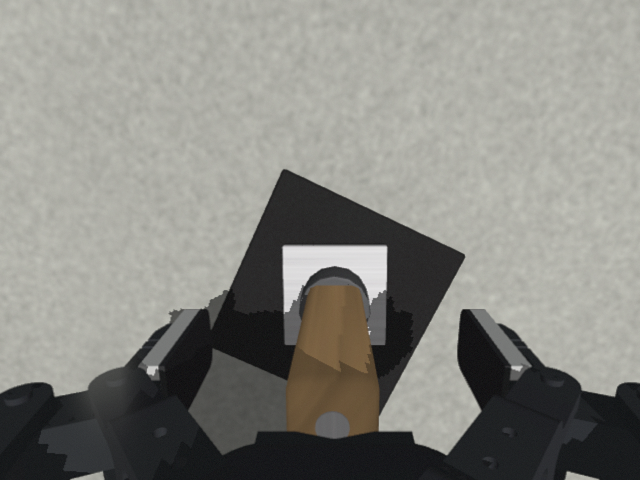

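apply_moves(
  plan=[
    [0, 0, -0.06, 0, 0.0854],
    [0, 0, -0.06, 0, 0.0854],
    [0, 0, -0.06, 0, 0.0854],
  ],
)

```text
clock: 20.85
position: [523.7, 157.4, 273.1]
tcp_rot: [0.984, 0.172, 0.038, -0.011]
ft_force: [0.4, 0.3, 0.2]
width: 85.2
```

```bash
python3 settle.py 571 176 150 20 0;python3 settle.py 571 176 150 20 4;
```

```text
t 20.85 pos [523.7 157.4 273.1] yaw 19.8 tilt [ 0.072  0.035 -0.997] F [0.4 0.3 0.2] w 85.2
shift mm tool [ 40.9  -0.3 126.8] rows 2.1 turn -0.2
t 21.05 pos [525.4 157.6 273.9] yaw 19.9 tilt [ 0.077  0.036 -0.996] F [-0.2 -0.4 -0.5] w 85.5
shift mm tool [ 38.5  -0.8 127.6] rows 2.1 turn -0.1
```

apply_moves(
  plan=[
    [0, 0, -0.06, 0, 0.0854],
    [0, 0, -0.06, 0, 0.0854],
    [0, 0, -0.06, 0, 0.0854],
    [0, 0, -0.06, 0, 0.0854],
  ],
)

```text
clock: 21.55
position: [504.7, 148.5, 502.0]
tcp_rot: [0.985, 0.172, 0.026, -0.012]
ft_force: [1.0, 0.4, -0.5]
width: 85.1
```

```bash
python3 settle.py 524 158 180 20 4;
```

```text
t 21.75 pos [505.5 148.6 502.1] yaw 19.8 tilt [ 0.051  0.033 -0.998] F [-0.2 -0.2 -1.2] w 85.6
shift mm tool [  1.4   1.8 322.7] rows 5.2 turn -0.2
```

apply_moves(
  plan=[
    [0.04, 0, 0.03, 0, 0.0854],
    [0.04, 0, 0.03, 0, 0.0854],
    [0.04, 0, 0.03, 0, 0.0854],
  ],
)

```text
clock: 22.12
position: [623.7, 192.7, 411.8]
tcp_rot: [0.985, 0.172, 0.025, -0.012]
ft_force: [0.5, 0.2, 0.1]
width: 85.6
```

```bash
python3 settle.py 524 158 180 20 4;
```

```text
t 22.32 pos [622.5 192.3 410.5] yaw 19.8 tilt [ 0.041  0.031 -0.999] F [-0.  -0.2  1.1] w 85.2
shift mm tool [-115.5    2.2  225.1] rows 4.0 turn -0.2
```

apply_moves(
  plan=[
    [-0.035, 0, -0.05, 0, 0.0854],
    [-0.035, 0, -0.05, 0, 0.0854],
    [-0.035, 0, -0.05, 0, 0.0854],
  ],
)

```text
clock: 22.7
position: [513.7, 151.0, 552.1]
tcp_rot: [0.985, 0.172, 0.017, -0.012]
ft_force: [1.7, -0.3, 1.8]
width: 85.5
```

```bash
python3 settle.py 524 158 180 20 4;
```

```text
t 22.9 pos [514.8 151.3 553.7] yaw 19.8 tilt [ 0.035  0.029 -0.999] F [ 0.3  0.8 -0.3] w 85.7
shift mm tool [ -5.2   2.7 373.8] rows 6.0 turn -0.2
```

apply_moves(
  plan=[
    [0.03, 0, 0.05, 0, 0.0854],
    [0.03, 0, 0.05, 0, 0.0854],
    [0.03, 0, 0.05, 0, 0.0854],
  ],
)

```text
clock: 23.28
position: [606.6, 186.7, 407.8]
tcp_rot: [0.985, 0.172, 0.024, -0.011]
ft_force: [-0.0, -0.4, 0.5]
width: 85.2
```

```bash
python3 settle.py 524 158 180 20 4;
```

```text
t 23.48 pos [605.4 186.3 407.4] yaw 19.8 tilt [ 0.039  0.03  -0.999] F [-0.5  0.4 -0.2] w 85.2
shift mm tool [-96.7   2.3 223.1] rows 3.9 turn -0.2
```

apply_moves(
  plan=[
    [0.06, 0, 0, 0, 0.0854],
    [0.06, 0, 0, 0, 0.0854],
    [0.06, 0, 0, 0, 0.0854],
  ],
)

```text
clock: 23.85
position: [769.3, 245.1, 426.9]
tcp_rot: [0.985, 0.171, 0.027, -0.011]
ft_force: [0.8, 0.5, 0.8]
width: 85.5
```

```bash
python3 settle.py 524 158 180 20 4;
```

```text
t 24.05 pos [769.1 244.8 420.7] yaw 19.7 tilt [ 0.042  0.03  -0.999] F [-0.1 -0.8  0.8] w 85.6
shift mm tool [-271.6    2.1  227.6] rows 5.7 turn -0.3
```

apply_moves(
  plan=[
    [-0.06, 0, 0.01, 0, 0.0854],
    [-0.06, 0, 0.01, 0, 0.0854],
  ],
)

```text
clock: 24.3
position: [663.7, 206.4, 396.5]
tcp_rot: [0.985, 0.171, 0.025, -0.011]
ft_force: [0.8, -0.6, 1.9]
width: 85.4
```

```bash
python3 settle.py 524 158 180 20 4;
```

```text
t 24.5 pos [662.9 206.5 397.9] yaw 19.7 tilt [ 0.045  0.03  -0.999] F [-0.5  0.5  0.9] w 85.1
shift mm tool [-158.5    1.6  209.8] rows 4.2 turn -0.3
```

apply_moves(
  plan=[
    [-0.05, 0, 0.035, 0, 0.0854],
    [-0.05, 0, 0.035, 0, 0.0854],
    [-0.04, 0, 0.045, 0, 0.0854],
    [0, 0, 0.03, 0, 0.0854],
  ],
)

```text
clock: 25.0
position: [546.4, 164.2, 260.8]
tcp_rot: [0.984, 0.171, 0.044, -0.011]
ft_force: [0.4, 0.7, 0.4]
width: 85.6
```

```bash
python3 settle.py 524 158 180 20 3; python3 -c "
from h import *
import pickle
to(524,158,180,20)
c=optics.get_calibration('wrist');im=optics.capture('wrist');cv2.imwrite('pics/w12.png',im[:,:,::-1]);pickle.dump(c,open('w12.pkl','wb'))
crop(optics.capture('scene'),300,160,400,250,6,'pics/s12.png')"
```

```text
t 25.15 pos [548.9 164.9 262.5] yaw 19.7 tilt [ 0.083  0.036 -0.996] F [-0.2  0.6  0.8] w 85.7
shift mm tool [-33.1  -1.5  79.8] rows 1.4 turn -0.3
t 25.15 pos [548.9 164.9 262.5] yaw 19.7 tilt [ 0.083  0.036 -0.996] F [-0.2  0.6  0.8] w 85.7
shift mm tool [-33.1  -1.5  79.8] rows 1.4 turn -0.3
```

View pics/w12.png

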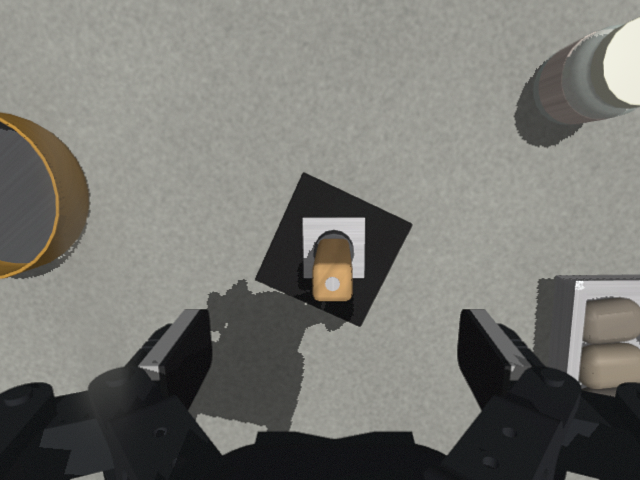

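View pics/s12.png

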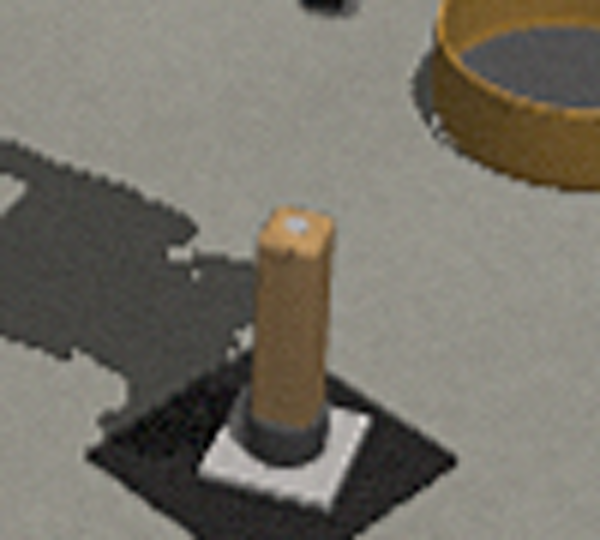

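apply_moves(
  plan=[
    [0.05, 0, -0.035, 0, 0.0854],
    [0.05, 0, -0.035, 0, 0.0854],
    [0.05, 0, -0.035, 0, 0.0854],
    [0.05, 0, -0.035, 0, 0.0854],
  ],
)

```text
clock: 25.75
position: [722.4, 226.4, 424.0]
tcp_rot: [0.984, 0.171, 0.047, -0.011]
ft_force: [1.6, -0.3, 0.3]
width: 85.1
```

```bash
python3 settle.py 560 170 260 20 4
```

```text
t 25.95 pos [721.6 226.  420.7] yaw 19.7 tilt [ 0.086  0.036 -0.996] F [ 0.5 -0.2 -0.1] w 85.5
shift mm tool [-185.3   -1.1  144. ] rows 3.8 turn -0.3
```

apply_moves(
  plan=[
    [-0.05, 0, 0.035, 0, 0.0854],
  ],
)

```text
clock: 26.08
position: [680.1, 210.8, 381.8]
tcp_rot: [0.984, 0.171, 0.048, -0.011]
ft_force: [1.3, -0.9, 0.1]
width: 85.3
```

```bash
python3 settle.py 560 170 260 20 4
```

```text
t 26.27 pos [674.3 209.8 377.3] yaw 19.7 tilt [ 0.079  0.035 -0.996] F [-0.  -0.1  1.1] w 85.5
shift mm tool [-130.6   -0.4  106.4] rows 2.7 turn -0.3
```

apply_moves(
  plan=[
    [-0.05, 0, 0.035, 0, 0.0854],
  ],
)

```text
clock: 26.4
position: [637.0, 195.7, 347.4]
tcp_rot: [0.984, 0.171, 0.049, -0.011]
ft_force: [-0.5, 0.2, 0.8]
width: 85.3
```

```bash
python3 settle.py 560 170 260 20 4
```

```text
t 26.6 pos [632.8 195.1 342.3] yaw 19.7 tilt [ 0.081  0.036 -0.996] F [0.5 0.1 1.9] w 85.4
shift mm tool [-84.   -0.5  75.1] rows 1.8 turn -0.3
```

```bash
python3 -c "
from h import *
import pickle
c=pickle.load(open('w12.pkl','rb'));s=optics.get_calibration('scene')
W=(c,(332.5,285))
print(tri([W,(s,(348.9,197.1))]),atz(*W,137))
P=np.array([atz(c,p,15)[:2] for p in [(303,218),(365,218),(365,278),(303,278)]])
print(P.mean(0)); 
for i in range(4):
  d=P[(i+1)%4]-P[i];print(np.linalg.norm(d).round(1),(np.degrees(np.arctan2(d[1],d[0]))%90).round(1))
to(523,158,150,20)
"
```

```text
(array([524.76981849, 158.90415123, 137.27701121]), [0.5, 0.5]) [525.19814916 159.09317692 137.        ]
[526.15362129 159.2073023 ]
59.7 19.7
59.7 20.5
61.4 19.8
59.8 18.9
t 26.6 pos [632.8 195.1 342.3] yaw 19.7 tilt [ 0.081  0.036 -0.996] F [0.5 0.1 1.9] w 85.4
shift mm tool [-132.5   -1.   181.3] rows 3.6 turn -0.3
```

```bash
python3 settle.py 527 159.7 200 19.7 0
```

```text
t 26.6 pos [632.8 195.1 342.3] yaw 19.7 tilt [ 0.081  0.036 -0.996] F [0.5 0.1 1.9] w 85.4
shift mm tool [-123.7   -1.6  131.9] rows 2.9 turn 0.0
```

apply_moves(
  plan=[
    [-0.041, 0, 0.04, 0, 0.0854],
  ],
)

```text
clock: 26.72
position: [604.5, 183.8, 308.9]
tcp_rot: [0.984, 0.171, 0.053, -0.01]
ft_force: [-0.3, -0.7, 0.1]
width: 85.0
```

```bash
python3 settle.py 527 159.7 200 19.7 3
```

```text
t 26.88 pos [597.4 182.6 299.1] yaw 19.7 tilt [ 0.081  0.036 -0.996] F [0.5 1.  0.3] w 85.2
shift mm tool [-82.4  -1.6  92.2] rows 2.0 turn -0.0
```

apply_moves(
  plan=[
    [-0.041, 0, 0.044, 0, 0.0854],
  ],
)

```text
clock: 27.0
position: [571.0, 171.8, 262.3]
tcp_rot: [0.984, 0.171, 0.054, -0.01]
ft_force: [0.3, 0.3, 0.8]
width: 85.5
```

```bash
python3 settle.py 527 159.7 200 19.7 3
```

```text
t 27.15 pos [562.5 170.5 251.9] yaw 19.7 tilt [ 0.08   0.035 -0.996] F [ 0.9 -0.2  1.5] w 85.4
shift mm tool [-41.5  -1.5  48.5] rows 1.0 turn -0.0
```

apply_moves(
  plan=[
    [-0.0405, -0.0015, 0.047, 0, 0.0854],
  ],
)

```text
clock: 27.28
position: [537.8, 161.4, 212.3]
tcp_rot: [0.984, 0.171, 0.054, -0.01]
ft_force: [0.7, 0.4, 0.8]
width: 85.1
```

```bash
python3 settle.py 526.8 159.7 145 19.7 3
```

```text
t 27.43 pos [528.2 160.1 202.1] yaw 19.7 tilt [ 0.079  0.035 -0.996] F [1.2 0.4 1.5] w 85.6
shift mm tool [-6.4  0.3 56.7] rows 0.9 turn -0.0
```

apply_moves(
  plan=[
    [-0.006, 0, 0.056, 0, 0.0854],
  ],
)

```text
clock: 27.55
position: [538.0, 161.8, 156.7]
tcp_rot: [0.984, 0.171, 0.053, -0.01]
ft_force: [1.0, 0.6, -0.6]
width: 85.3
```

```bash
python3 settle.py 526.7 159.6 87 19.7 3
```

```text
t 27.7 pos [530.2 160.7 148.3] yaw 19.7 tilt [ 0.082  0.036 -0.996] F [-0.4  0.3  0.9] w 85.4
shift mm tool [-9.1  0.2 60.8] rows 1.0 turn -0.0
```

apply_moves(
  plan=[
    [-0.009, 0, 0.06, 0, 0.0854],
  ],
)

```text
clock: 27.82
position: [537.5, 161.5, 97.9]
tcp_rot: [0.984, 0.171, 0.054, -0.01]
ft_force: [1.0, -0.9, -1.4]
width: 85.5
```

```bash
python3 settle.py 526.7 159.6 86 19.7 3
```

```text
t 27.98 pos [528.4 160.2  89.4] yaw 19.7 tilt [ 0.082  0.036 -0.996] F [ 0.7 -1.   0.7] w 85.3
shift mm tool [-2.1 -0.   3.2] rows 0.1 turn -0.0
```

apply_moves(
  plan=[
    [-0.002, 0, 0.002, 0, 0.01],
  ],
)

```text
clock: 28.1
position: [530.6, 160.2, 91.6]
tcp_rot: [0.984, 0.171, 0.047, -0.011]
ft_force: [-0.3, 0.1, 1.1]
width: 70.0
```

```bash
python3 settle.py 526.7 159.6 86 19.7 9
```

```text
t 28.55 pos [528.2 159.9  89. ] yaw 19.7 tilt [ 0.085  0.037 -0.996] F [-0.8  1.1  6. ] w 27.3
shift mm tool [-1.7 -0.2  2.9] rows 0.1 turn -0.0
```

apply_moves(
  plan=[
    [0, 0, -0.05, 0, 0.01],
    [0, 0, -0.06, 0, 0.01],
    [0, 0, -0.05, 0, 0.01],
  ],
)

```text
clock: 28.92
position: [509.1, 153.1, 244.8]
tcp_rot: [0.985, 0.171, 0.037, -0.011]
ft_force: [1.3, -0.9, -2.5]
width: 27.4
```

```bash
python3 settle.py 537 -203 200 20.4 3; python3 -c "
from h import *
cv2.imwrite('pics/w13.png',optics.capture('wrist')[:,:,::-1])
crop(optics.capture('scene'),240,80,440,260,3.9,'pics/s13.png')"
```

```text
t 29.07 pos [511.5 153.5 246.8] yaw 19.7 tilt [ 0.076  0.035 -0.996] F [ 0.4 -0.1 -3.9] w 27.5
shift mm tool [-99.5 344.5  36. ] rows 5.8 turn -0.7
```

View pics/s13.png

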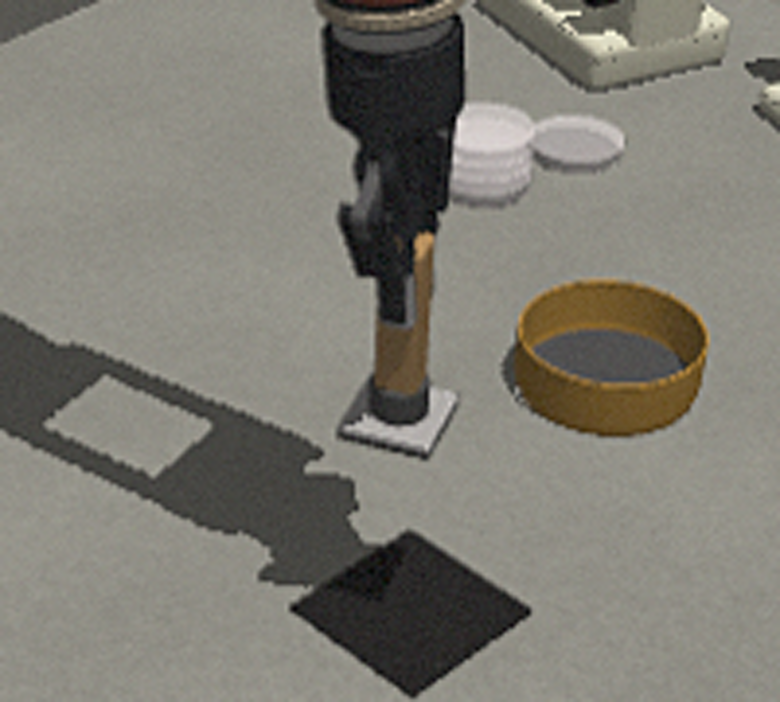

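View pics/w13.png

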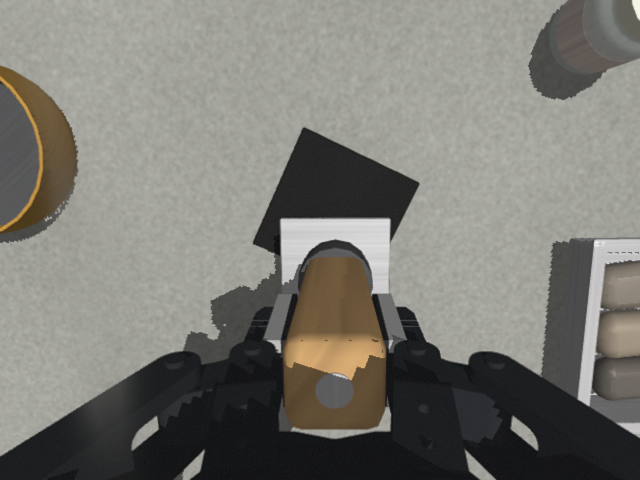

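apply_moves(
  plan=[
    [-0.014, 0.049, 0, 0, 0.01],
    [-0.014, 0.049, 0, 0, 0.01],
    [-0.014, 0.049, 0, 0, 0.01],
    [-0.014, 0.049, 0, 0, 0.01],
    [-0.014, 0.049, 0, 0, 0.01],
    [-0.014, 0.049, 0, 0, 0.01],
    [-0.012, 0.035, 0, 0, 0.01],
  ],
)

```text
clock: 30.05
position: [519.9, -192.6, 207.7]
tcp_rot: [0.984, 0.174, 0.021, -0.019]
ft_force: [0.3, 0.2, -2.1]
width: 27.4
```

```bash
python3 settle.py 537 -203 160 20.4 4
```

```text
t 30.25 pos [ 520.1 -190.8  208.2] yaw 20.0 tilt [ 0.034  0.046 -0.998] F [ 0.5  0.3 -3.5] w 27.2
shift mm tool [ 9.4 18.7 48.2] rows 0.8 turn -0.4
```

apply_moves(
  plan=[
    [0.012, 0.02, 0.03, -0.4, 0.01],
  ],
)

```text
clock: 30.38
position: [540.4, -203.4, 179.6]
tcp_rot: [0.984, 0.178, 0.022, -0.019]
ft_force: [0.9, -0.7, -3.3]
width: 27.3
```

```bash
python3 settle.py 540 -206 140 20.4 4; python3 -c "
from h import *
cv2.imwrite('pics/w14.png',optics.capture('wrist')[:,:,::-1])
crop(optics.capture('scene'),150,180,350,360,3.9,'pics/s14.png')"
```

```text
t 30.57 pos [ 538.3 -202.3  176.4] yaw 20.4 tilt [ 0.031  0.048 -0.998] F [ 0.2  0.2 -2.8] w 26.9
shift mm tool [-1.4  5.4 36.2] rows 0.6 turn 0.0
```

View pics/w14.png

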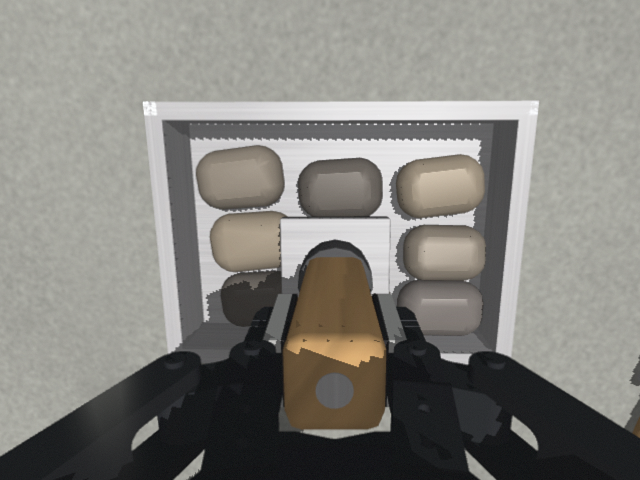

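View pics/s14.png

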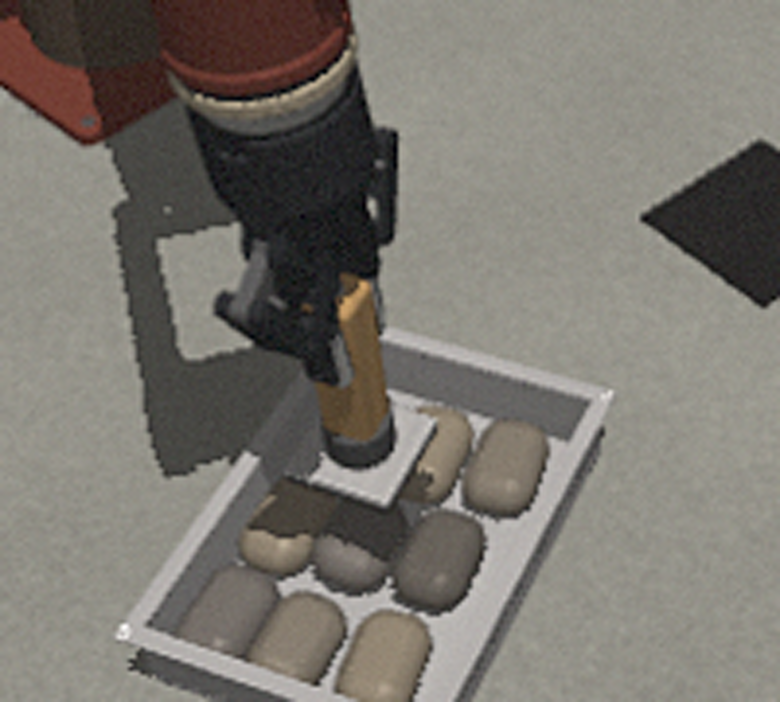

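apply_moves(
  plan=[
    [0.004, 0.006, 0.03, 0, 0.01],
  ],
)

```text
clock: 30.8
position: [548.6, -206.5, 152.7]
tcp_rot: [0.984, 0.178, 0.024, -0.017]
ft_force: [0.2, -1.9, -2.7]
width: 27.4
```

```bash
python3 settle.py 544 -208 122 20.4 3
```

```text
t 30.95 pos [ 545.3 -204.9  148.2] yaw 20.5 tilt [ 0.032  0.047 -0.998] F [-0.3 -0.9 -3.4] w 27.8
shift mm tool [-3.5  3.3 26. ] rows 0.4 turn 0.1
```

apply_moves(
  plan=[
    [-0.003, 0.003, 0.024, 0, 0.01],
  ],
)

```text
clock: 31.08
position: [546.7, -208.4, 127.9]
tcp_rot: [0.984, 0.178, 0.023, -0.018]
ft_force: [0.5, 0.0, -2.7]
width: 27.6
```

```bash
python3 settle.py 543 -207 116 20.4 3
```

```text
t 31.23 pos [ 543.7 -207.   124.2] yaw 20.5 tilt [ 0.031  0.048 -0.998] F [ 0.2 -0.4 -3.3] w 27.4
shift mm tool [-1.   0.   8.2] rows 0.1 turn 0.1
```

apply_moves(
  plan=[
    [-0.001, 0, 0.008, 0, 0.01],
  ],
)

```text
clock: 31.35
position: [544.3, -207.7, 118.6]
tcp_rot: [0.984, 0.178, 0.021, -0.02]
ft_force: [-2.5, -0.8, 6.1]
width: 27.5
```

```bash
python3 settle.py 543 -207 108 20.4 2
```

```text
t 31.45 pos [ 543.9 -207.9  118.1] yaw 20.5 tilt [ 0.033  0.046 -0.998] F [-0.6 -2.   1. ] w 27.3
shift mm tool [-1.  -0.8 10.1] rows 0.2 turn 0.1
```

apply_moves(
  plan=[
    [-0.001, 0, 0.009, 0, 0.01],
  ],
)

```text
clock: 31.58
position: [546.1, -209.7, 117.5]
tcp_rot: [0.984, 0.178, 0.023, -0.017]
ft_force: [-22.3, 8.2, 53.1]
width: 27.1
```

```bash
python3 settle.py 543 -207 108 20.4 2;python3 settle.py 543 -207 108 20.4 2
```

```text
t 31.68 pos [ 546.2 -209.7  117.7] yaw 20.5 tilt [ 0.04   0.042 -0.998] F [-14.    3.5  37.9] w 27.3
shift mm tool [-2.5 -3.4  9.6] rows 0.2 turn 0.1
t 31.77 pos [ 546.2 -209.6  117.7] yaw 20.5 tilt [ 0.04   0.042 -0.998] F [-13.4   3.8  37.4] w 27.4
shift mm tool [-2.5 -3.3  9.6] rows 0.2 turn 0.1
```

apply_moves(
  plan=[
    [-0.003, 0, 0.011, 0, 0.01],
  ],
)

```text
clock: 31.9
position: [546.7, -210.8, 117.4]
tcp_rot: [0.983, 0.179, 0.026, -0.016]
ft_force: [-15.1, 9.4, 43.8]
width: 27.4
```

```bash
python3 settle.py 543 -207 108 20.4 6
```

```text
t 32.2 pos [ 547.  -211.   117.4] yaw 20.6 tilt [ 0.047  0.04  -0.998] F [-19.1   9.2  53.2] w 27.4
shift mm tool [-2.9 -4.9  9.3] rows 0.2 turn 0.2
```

apply_moves(
  plan=[
    [0, 0, -0.05, 0, 0.01],
    [0, 0, -0.06, 0, 0.01],
  ],
)

```text
clock: 32.45
position: [539.8, -213.6, 227.9]
tcp_rot: [0.983, 0.179, 0.025, -0.018]
ft_force: [1.0, -1.4, -2.4]
width: 27.1
```

```bash
python3 settle.py 548 -135 240 20.4 3; python3 -c "
from h import *
import pickle
c=optics.get_calibration('wrist');cv2.imwrite('pics/w15.png',optics.capture('wrist')[:,:,::-1]);pickle.dump(c,open('w15.pkl','wb'))
crop(optics.capture('scene'),150,180,350,360,3.9,'pics/s15.png')"
```

```text
t 32.6 pos [ 542.5 -215.4  231.6] yaw 20.6 tilt [ 0.051  0.039 -0.998] F [-0.1  0.2 -3.5] w 27.4
shift mm tool [ 33.9 -73.4  -5. ] rows 1.3 turn 0.2
```

View pics/w15.png

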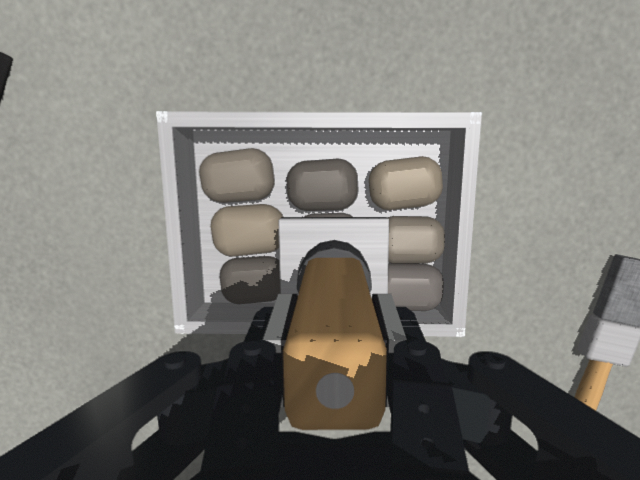

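View pics/s15.png

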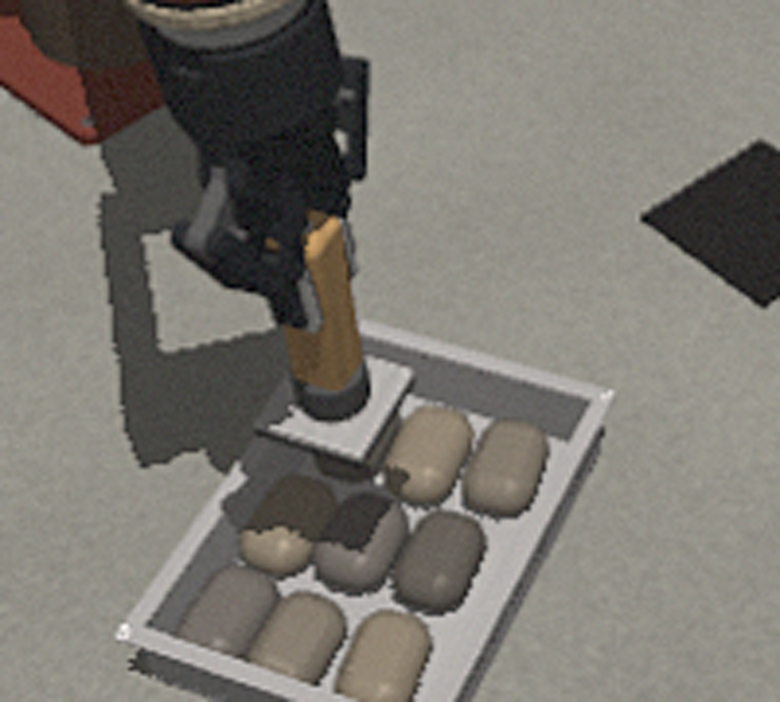

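```bash
python3 settle.py 522 158 225 20.4 0
```

```text
t 32.7 pos [ 539.8 -213.7  225.8] yaw 20.6 tilt [ 0.042  0.044 -0.998] F [-0.4  1.3 -4.3] w 27.3
shift mm tool [ 114.  -353.9   16.4] rows 6.0 turn 0.2
```

apply_moves(
  plan=[
    [0.016, -0.05, 0, 0, 0.01],
    [0.016, -0.05, 0, 0, 0.01],
    [0.016, -0.05, 0, 0, 0.01],
    [0.016, -0.05, 0, 0, 0.01],
    [0.016, -0.05, 0, 0, 0.01],
    [0.016, -0.05, 0, 0, 0.01],
    [0.01, -0.03, 0, 0, 0.01],
  ],
)

```text
clock: 33.58
position: [512.4, 142.0, 222.1]
tcp_rot: [0.984, 0.176, 0.01, -0.024]
ft_force: [-0.0, -0.3, -3.3]
width: 27.3
```

```bash
python3 settle.py 522 158 190 20.4 4
```

```text
t 33.77 pos [513.1 139.9 222.5] yaw 20.2 tilt [ 0.012  0.049 -0.999] F [-0.2  0.2 -2.8] w 27.2
shift mm tool [ 13.7 -12.5  33.4] rows 0.6 turn -0.2
```

apply_moves(
  plan=[
    [0.014, -0.012, 0.05, 0, 0.01],
  ],
)

```text
clock: 33.9
position: [526.0, 157.5, 176.4]
tcp_rot: [0.984, 0.175, 0.014, -0.022]
ft_force: [0.5, 1.0, -4.0]
width: 27.1
```

```bash
python3 settle.py 522 157 110 20.4 4
```

```text
t 34.1 pos [521.4 157.3 171.7] yaw 20.2 tilt [ 0.007  0.048 -0.999] F [ 0.2 -0.  -2.9] w 27.3
shift mm tool [-1.   3.1 61.6] rows 1.0 turn -0.2
```

apply_moves(
  plan=[
    [-0.001, 0.003, 0.06, 0, 0.01],
  ],
)

```text
clock: 34.22
position: [528.7, 156.8, 118.5]
tcp_rot: [0.984, 0.175, 0.016, -0.022]
ft_force: [2.5, -1.1, -2.9]
width: 27.6
```

```bash
python3 settle.py 522 157 90 20.4 4; python3 -c "
from h import *
crop(optics.capture('scene'),240,80,440,260,3.9,'pics/s16.png')"
```

```text
t 34.42 pos [522.  156.2 112.6] yaw 20.1 tilt [ 0.007  0.048 -0.999] F [ 0.4  0.6 -2.7] w 27.5
shift mm tool [-0.3  0.2 22.6] rows 0.4 turn -0.3
```

View pics/s16.png

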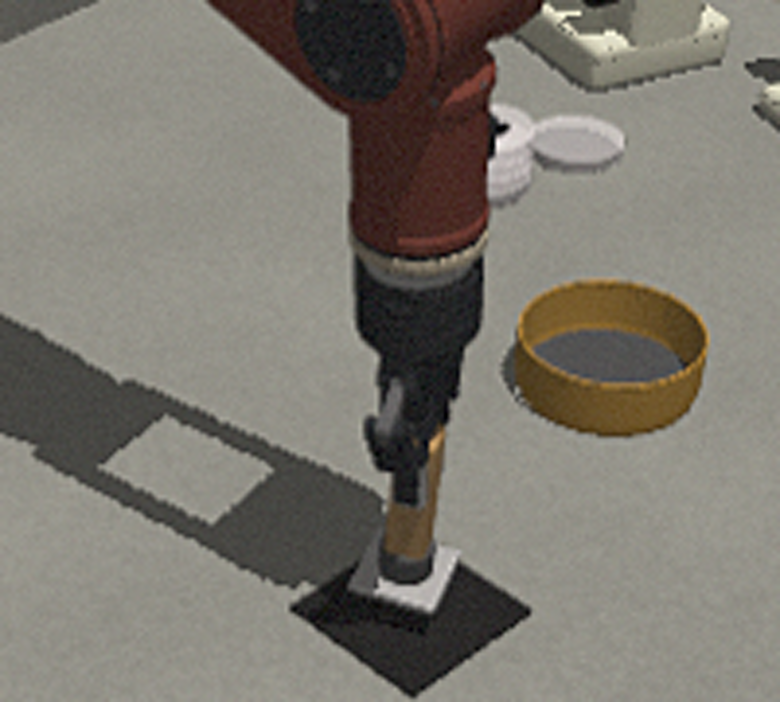

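apply_moves(
  plan=[
    [0.005, 0, 0.019, 0, 0.01],
  ],
)

```text
clock: 34.6
position: [532.3, 159.4, 99.5]
tcp_rot: [0.984, 0.175, 0.014, -0.023]
ft_force: [1.2, 0.5, -3.0]
width: 27.5
```

```bash
python3 settle.py 527 158 89 20.4 4
```

```text
t 34.8 pos [528.6 159.3  95.6] yaw 20.1 tilt [ 0.01   0.048 -0.999] F [ 0.4  0.3 -3. ] w 27.2
shift mm tool [-2.1  0.9  6.5] rows 0.1 turn -0.3
```

apply_moves(
  plan=[
    [0, 0, 0.004, 0, 0.01],
  ],
)

```text
clock: 34.92
position: [529.2, 159.6, 92.2]
tcp_rot: [0.984, 0.175, 0.01, -0.023]
ft_force: [0.6, 0.6, -3.3]
width: 27.9
```

```bash
python3 settle.py 527 158 89 20.4 3
```

```text
t 35.08 pos [528.7 159.5  91.6] yaw 20.2 tilt [ 0.011  0.048 -0.999] F [-0.1 -0.  -1.8] w 27.5
shift mm tool [-2.2  1.   2.5] rows 0.1 turn -0.2
```

Starting contact; press down a little further, then release.

apply_moves(
  plan=[
    [-0.001, 0, 0.003, 0, 0.01],
  ],
)

```text
clock: 35.2
position: [528.9, 159.7, 91.0]
tcp_rot: [0.984, 0.175, 0.011, -0.023]
ft_force: [-9.0, -0.1, 24.2]
width: 27.1
```

apply_moves(
  plan=[
    [0, 0, 0, 0, 0.035],
    [0, 0, 0, 0, 0.06],
    [0, 0, 0, 0, 0.0854],
    [0, 0, 0, 0, 0.0854],
  ],
)

```text
clock: 35.7
position: [530.1, 160.0, 92.5]
tcp_rot: [0.984, 0.175, 0.012, -0.023]
ft_force: [0.3, -0.4, -0.1]
width: 85.1
```

```bash
python3 settle.py 527 158 89 20.4 2;python3 -c "
from h import *
cv2.imwrite('pics/w17.png',optics.capture('wrist')[:,:,::-1])
crop(optics.capture('scene'),240,80,440,260,3.9,'pics/s17.png')"
```

```text
t 35.8 pos [530.  160.   92.4] yaw 20.2 tilt [ 0.015  0.049 -0.999] F [-0.7  0.3 -0.7] w 85.5
shift mm tool [-3.6  1.   3.3] rows 0.1 turn -0.2
```

View pics/s17.png

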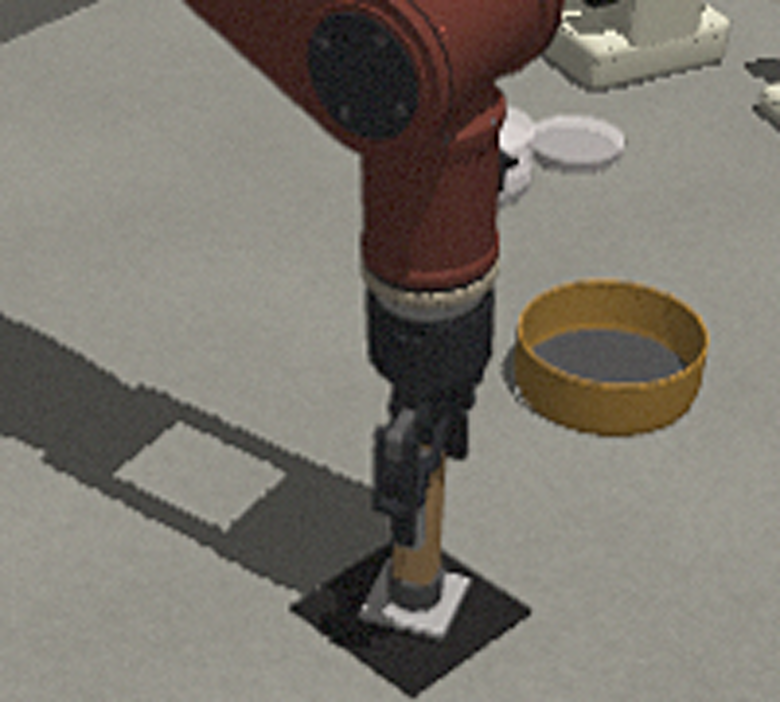

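View pics/w17.png

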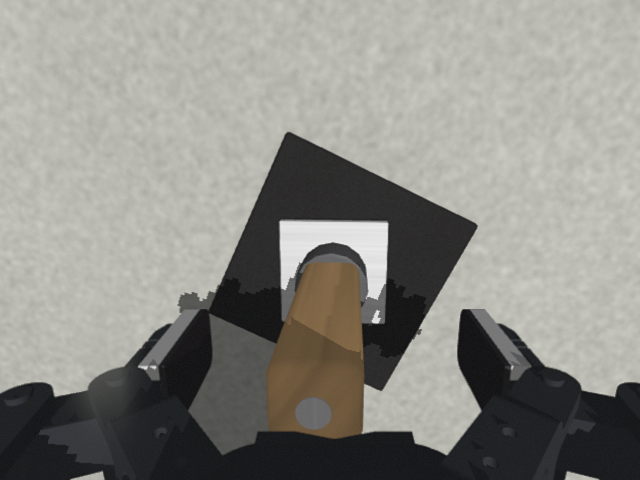

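Tamper stands free and upright near the middle of the mat. I'll back up and out, keeping clear of the handle.

apply_moves(
  plan=[
    [0, 0, -0.05, 0, 0.0854],
    [0, 0, -0.06, 0, 0.0854],
    [0, 0, -0.06, 0, 0.0854],
    [-0.04, -0.03, -0.03, 0, 0.0854],
    [-0.04, -0.04, 0, 0, 0.0854],
    [-0.02, -0.05, 0, 0, 0.0854],
    [0, -0.05, 0, 0, 0.0854],
  ],
)

```text
clock: 36.78
position: [371.6, 275.1, 303.2]
tcp_rot: [0.985, 0.172, 0.012, -0.024]
ft_force: [1.2, -0.2, -0.2]
width: 85.9
```

```bash
python3 settle.py 527 158 89 20.4 3;python3 -c "
from h import *
for n in ('scene','top'): cv2.imwrite(f'pics/{n}18.png',optics.capture(n)[:,:,::-1])
crop('pics/top18.png',325,190,455,305,6,'pics/t18.png');crop('pics/scene18.png',170,250,320,380,5,'pics/s18.png')"
```

```text
t 36.92 pos [371.8 276.  302.6] yaw 20.0 tilt [ 0.014  0.051 -0.999] F [ 0.4 -0.1 -0.1] w 85.6
shift mm tool [ 98.8 173.1 209.6] rows 4.6 turn -0.4
```

View pics/top18.png

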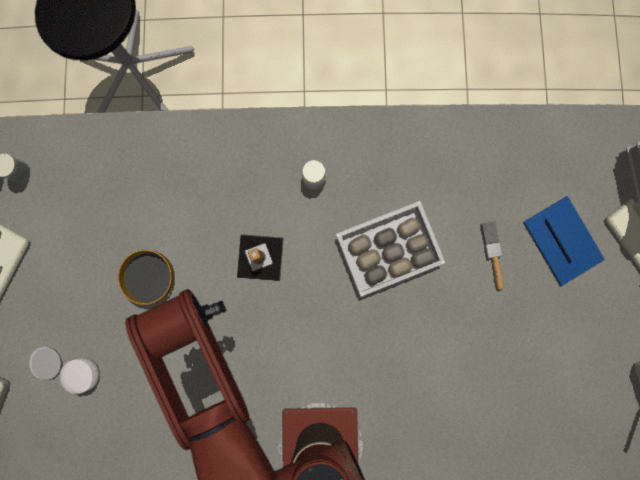

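View pics/scene18.png

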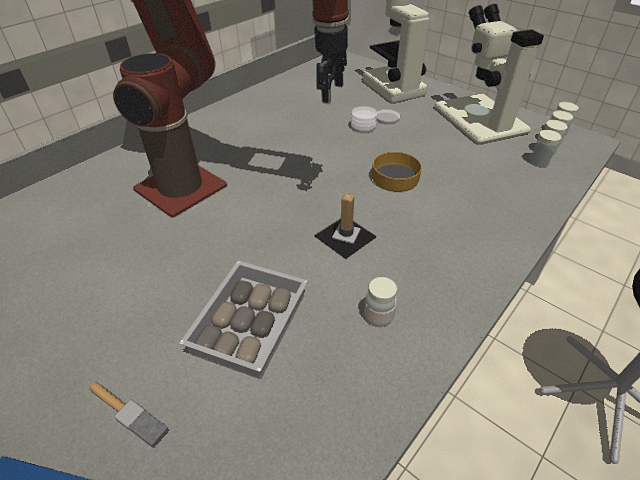

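View pics/t18.png

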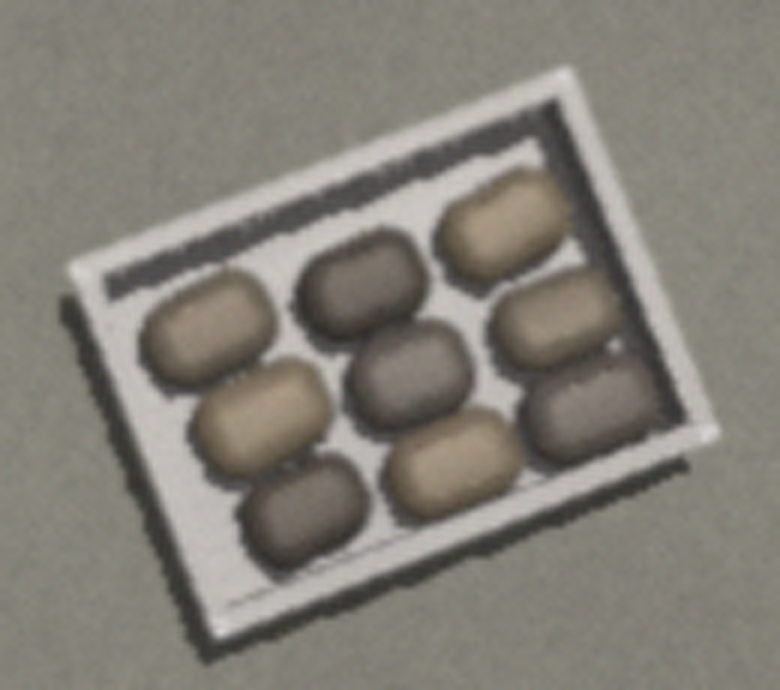

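View pics/s18.png

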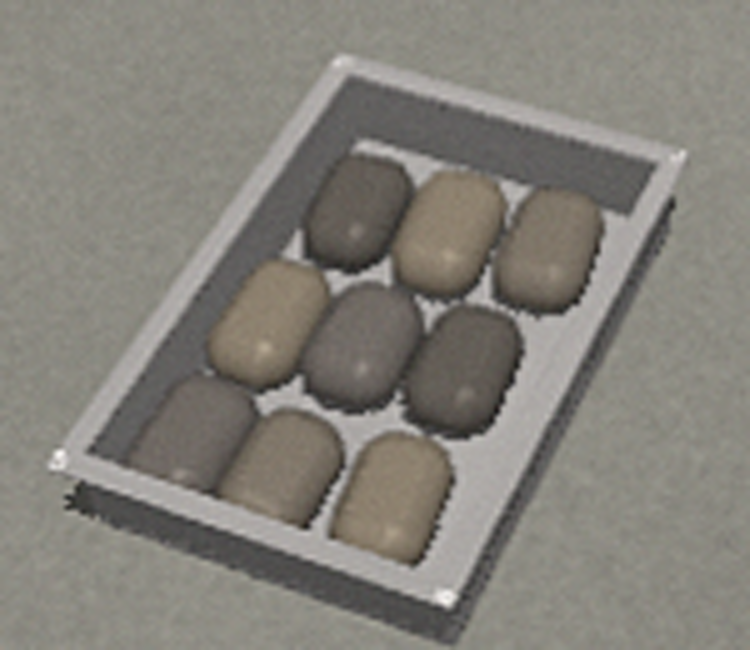

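```bash
python3 - <<'E'
from h import *
np.set_printoptions(precision=1,suppress=True)
t=optics.get_calibration("top");s=optics.get_calibration("scene")
f=lambda a,o,k:(a[0]/k+o[0]-.4,a[1]/k+o[1]-.4)
T=lambda u,v:(t,f((u,v),(325,190),6)); S=lambda u,v:(s,f((u,v),(170,250),5))
ex=np.array([.937,.349]);ey=np.array([-.349,.937])
for n,a,b in [("L1",T(210,328),S(549,248)),("L2",T(262,418),S(449,234)),("L3",T(307,511),S(358,212)),
 ("M1",T(363,286),S(463,370)),("M2",T(411,376),S(363,346)),("M3",T(454,463),S(270,324)),
 ("R1",T(506,225),S(393,497)),("R2",T(557,317),S(283,468)),("R3",T(592,407),S(195,437))]:
    x,r=tri([a,b]);d=x[:2]-[537,-200];print(n,x,r,"tray",round(d@ex,1),round(d@ey,1))
# tamper
crop("pics/top18.png",225,215,305,295,7,"pics/tt18.png");crop("pics/scene18.png",305,180,395,270,6,"pics/st18.png")
a=cv2.imread('pics/top0.png').astype(int);b=cv2.imread('pics/top18.png').astype(int)
for n,(x0,y0,x1,y1) in dict(jar=(295,150,335,205),brush=(475,215,510,295),sieve=(110,240,150,312)).items(): print(n,np.abs(a-b)[y0:y1,x0:x1].mean().round(2))
print("jar/brush noise ref",np.abs(a-b)[115:145,200:280].mean().round(2))
E
```

```text
L1 [ 550.3 -119.8   21.3] [1.0, 1.0] tray 40.4 70.6
L2 [ 508.5 -142.9   19.3] [1.2, 1.2] tray -6.8 63.4
L3 [ 466.  -162.    18.7] [0.5, 0.5] tray -53.2 60.4
M1 [ 568.4 -190.9   19.1] [1.1, 1.1] tray 32.6 -2.5
M2 [ 526.6 -211.6   20.4] [1.0, 1.0] tray -13.8 -7.2
M3 [ 486.2 -230.4   20.1] [1.1, 1.1] tray -58.2 -10.8
R1 [ 595.4 -256.5   24.3] [0.3, 0.3] tray 35.0 -73.3
R2 [ 552.3 -278.1   27.5] [0.3, 0.3] tray -12.9 -78.6
R3 [ 511.2 -292.6   26.1] [0.3, 0.3] tray -56.5 -77.8
jar 4.43
brush 4.38
sieve 3.95
jar/brush noise ref 4.41
```

View pics/st18.png

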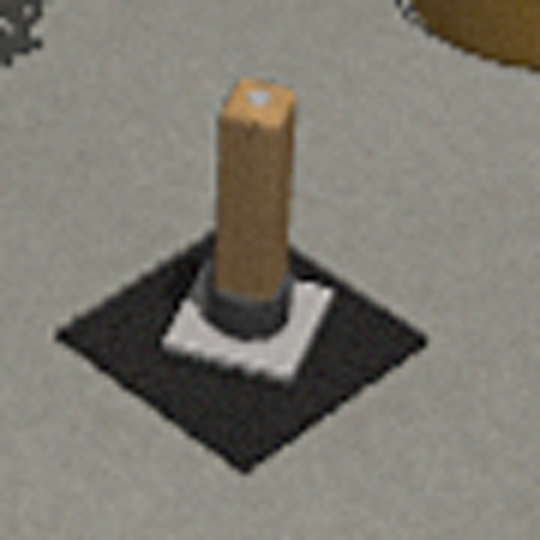

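View pics/tt18.png

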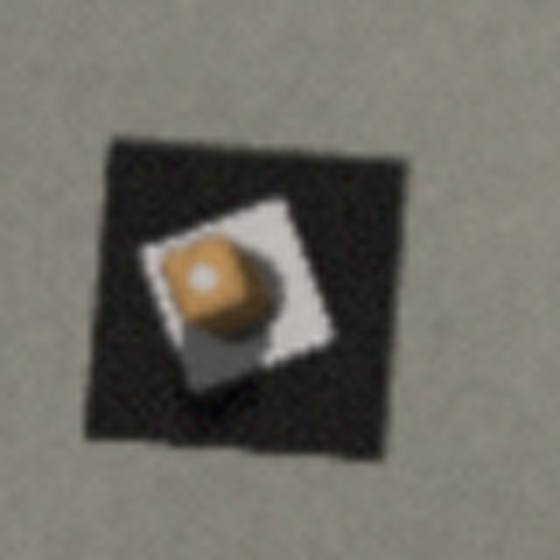

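Everything looks level. The R row is partly hidden by the rim in the scene view, so I'll check it once more from above with the wrist camera.

```bash
python3 settle.py 500 -220 300 20.4 0
```

```text
t 37.02 pos [372.9 274.1 302.1] yaw 19.8 tilt [ 0.014  0.049 -0.999] F [-0.3 -1.1  0. ] w 85.3
shift mm tool [-48.2 507.5 -20.5] rows 8.2 turn -0.6
```

apply_moves(
  plan=[
    [-0.005, 0.054, -0.002, 0, 0.0854],
    [-0.005, 0.054, -0.002, 0, 0.0854],
    [-0.005, 0.054, -0.002, 0, 0.0854],
    [-0.005, 0.054, -0.002, 0, 0.0854],
    [-0.005, 0.054, -0.002, 0, 0.0854],
    [-0.005, 0.054, -0.002, 0, 0.0854],
    [-0.005, 0.054, -0.002, 0, 0.0854],
    [-0.005, 0.05, -0.002, 0, 0.0854],
    [-0.003, 0.03, 0, 0, 0.0854],
  ],
)

```text
clock: 38.15
position: [487.0, -198.6, 295.3]
tcp_rot: [0.986, 0.165, 0.01, -0.022]
ft_force: [-0.2, 0.1, -0.2]
width: 85.4
```

```bash
python3 settle.py 500 -220 300 20.4 4; python3 -c "
from h import *
import pickle
c=optics.get_calibration('wrist');cv2.imwrite('pics/w19.png',optics.capture('wrist')[:,:,::-1]);pickle.dump(c,open('w19.pkl','wb'))"
```

```text
t 38.35 pos [ 486.9 -195.8  295.2] yaw 19.0 tilt [ 0.012  0.048 -0.999] F [-0.3  1.  -0.7] w 85.4
shift mm tool [ 4.6 26.9 -5.8] rows 0.4 turn -1.4
```

View pics/w19.png

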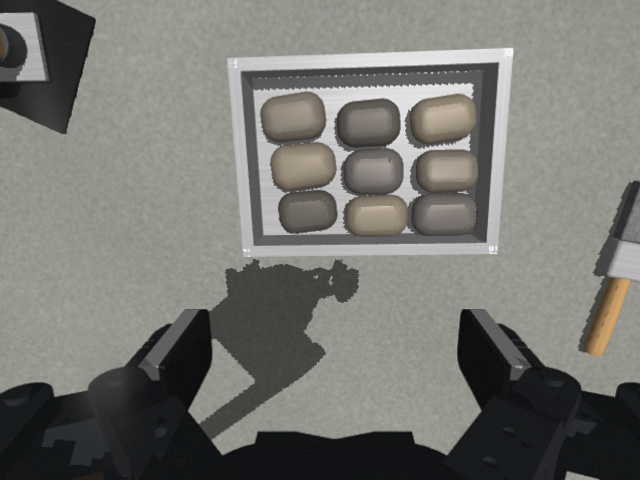

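```bash
python3 - <<'E'
from h import *
import pickle
np.set_printoptions(precision=1,suppress=True)
t=optics.get_calibration("top");c=pickle.load(open('w19.pkl','rb'))
T=lambda u,v:(t,(u/6+324.6,v/6+189.6))
for n,a,b in [("L1",T(210,328),(293.5,117)),("L2",T(262,418),(304,166)),("L3",T(307,511),(307.5,212)),
 ("M1",T(363,286),(368.5,122)),("M2",T(411,376),(373,171)),("M3",T(454,463),(376,216)),
 ("R1",T(506,225),(443.5,119)),("R2",T(557,317),(447.5,171)),("R3",T(592,407),(444.5,214))]:
    print(n,*tri([a,(c,b)]))
crop('pics/w19.png',390,80,520,260,4.4,'pics/w19c.png')
crop('pics/w19.png',220,40,520,260,2.6,'pics/w19d.png')
E
```

```text
L1 [ 550.6 -119.    22. ] [0.3, 0.3]
L2 [ 509.  -142.5   17.2] [0.5, 0.5]
L3 [ 466.2 -161.1   23.2] [0.1, 0.1]
M1 [ 569.2 -189.6   22.3] [0.3, 0.3]
M2 [ 527.1 -210.    24.6] [0.4, 0.4]
M3 [ 486.6 -228.    29.3] [0.3, 0.3]
R1 [ 596.8 -258.6    9. ] [0.3, 0.3]
R2 [ 551.5 -276.1   35.6] [0.6, 0.6]
R3 [ 510.8 -292.9   23.6] [0.5, 0.5]
```

View pics/w19d.png

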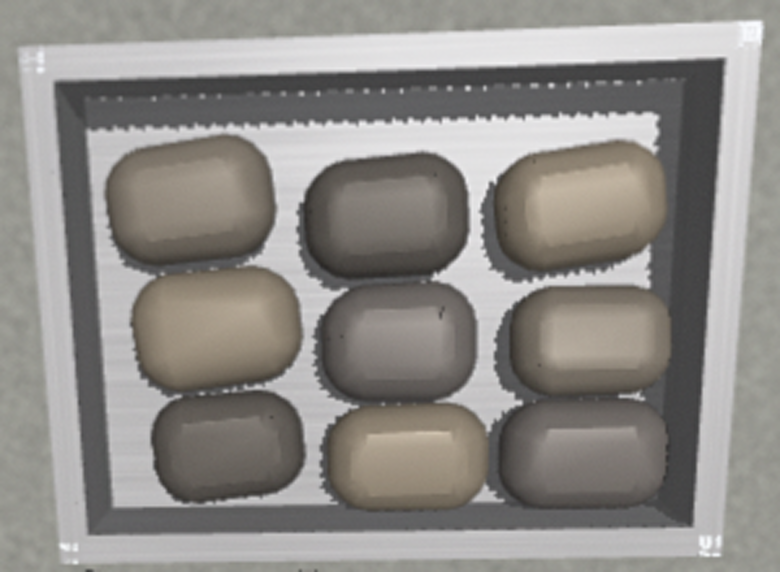

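```bash
python3 -c "
from h import *
to(500,-220,300,20)
print(job.hand_in())"
```

```text
t 38.4 pos [ 487.1 -194.9  295.5] yaw 19.1 tilt [ 0.012  0.048 -0.999] F [0.1 0.4 0.5] w 85.5
shift mm tool [ 4.1 27.8 -5.5] rows 0.5 turn -0.9
the job is handed in; nothing more can be done
None
```

I handed the job in at 38.4 s, with all nine pebbles looking flat in one layer below the rim and the tamper standing on its mat. No verdict was reported.

- **Tamping:** I worked the tamper to and fro over each of the three riding pebbles with light pressure, and each dropped to the floor.
- **Tilted tamper:** The tamper pitched about 25° in the grip while I worked. My first presses on the two outer groups, up to about 48 N, were therefore made with a tilted foot. I righted it on the mat, gripped it again lower down, and made the final firm press square on the middle group, holding about 53 N.
- **Final press:** The outer groups did not get a second press with the foot square.
- **Putting back:** I stood the tamper on its mat, let go and backed off.

Last checks:
- **Pebbles:** Camera measurements gave visible-surface heights of about 19 to 21 mm for six of them. The three nearest the front wall were partly hidden by the rim and read 24 to 28 mm. A cross-check with the wrist camera was noisy for that row, from 9 to 36 mm. I took that row as flat from a close wrist picture, the gaps between the pebbles and the depth the tamper reached, not from height measurements.
- **Tamper:** It is upright and within the mat in both views, turned about 11° from how it started.
- **Jar, brush and sieve:** They have not moved; the before-and-after pictures differ only by image noise.
- **Forces:** The highest wrist force I read was about 58 N, at the end of a move.

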